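# Stand the dropper bottles in their matching holders

## Task

Put away the four white dropper bottles (the ones with a slender nozzle on top): stand each one in the steel holder of its own shape and size - large round, small round, large square, small square - with its bottom flat on the floor of the recess. Keep the bottles upright and set them down gently rather than dropping them in; leave the flat-lidded specimen cup and the flat-lidded square jar where they are.

Things in the scene. Friction and masses are not known exactly. Their poses are not given: they have to be found in the camera images.
- large_round: Large round dropper bottle, loose, white plastic with a slender nozzle on a grey collar; upright on the desk. Body round, 50 mm in diameter, straight-sided from the bottom up to 54 mm; above that shoulder, collar (22 mm diameter) and nozzle taper to a total height of 84 mm. About 90 g (varies). Origin: centre of the underside, z up.
- small_round: Small round dropper bottle, loose, white plastic with a slender nozzle on a grey collar; upright on the desk. Body round, 30 mm in diameter, straight-sided from the bottom up to 44 mm; above that shoulder, collar (16 mm diameter) and nozzle taper to a total height of 74 mm. About 40 g (varies). Origin: centre of the underside, z up.
- large_square: Large square dropper bottle, loose, white plastic with a slender nozzle on a grey collar; upright on the desk. Body square, 50 mm wide both ways with flat upright sides along its x and y axes, straight-sided from the bottom up to 54 mm; above that shoulder, collar (22 mm diameter) and nozzle taper to a total height of 84 mm. About 110 g (varies). Origin: centre of the underside, z up.
- small_square: Small square dropper bottle, loose, white plastic with a slender nozzle on a grey collar; upright on the desk. Body square, 30 mm wide both ways with flat upright sides along its x and y axes, straight-sided from the bottom up to 44 mm; above that shoulder, collar (16 mm diameter) and nozzle taper to a total height of 74 mm. About 50 g (varies). Origin: centre of the underside, z up.
- specimen_cup: Bystander, stays where it is: round white specimen cup with a broad flat lid (54 mm diameter) and no nozzle, 62 mm high, loose. Origin: centre of the underside, z up.
- square_jar: Bystander, stays where it is: square white jar with a broad flat lid (48 mm square) and no nozzle, 58 mm high, loose. Origin: centre of the underside, z up.
- large_round_holder: Large round bottle holder, dark steel, fixed to the desk: a shallow round dish with a flat recess, outside 70 mm, inside 62 mm in diameter. Rim 12 mm above the desk, floor of the recess 4 mm above the desk, walls 4 mm thick. Origin: centre of its underside, at desk height, z up.
- small_round_holder: Small round bottle holder, dark steel, fixed to the desk: a shallow round dish with a flat recess, outside 50 mm, inside 42 mm in diameter. Rim 12 mm above the desk, floor of the recess 4 mm above the desk, walls 4 mm thick. Origin: centre of its underside, at desk height, z up.
- large_square_holder: Large square bottle holder, dark steel, fixed to the desk: a shallow square dish with a flat recess, outside 70 mm, inside 62 mm square, sides along its x and y axes; an inserted square bottle needs its sides roughly parallel to the dish's (any of the four quarter turns). Rim 12 mm above the desk, floor of the recess 4 mm above the desk, walls 4 mm thick. Origin: centre of its underside, at desk height, z up.
- small_square_holder: Small square bottle holder, dark steel, fixed to the desk: a shallow square dish with a flat recess, outside 50 mm, inside 42 mm square, sides along its x and y axes; an inserted square bottle needs its sides roughly parallel to the dish's (any of the four quarter turns). Rim 12 mm above the desk, floor of the recess 4 mm above the desk, walls 4 mm thick. Origin: centre of its underside, at desk height, z up.
There are look-alikes about, which are no part of the job. What is shaped like the small_square but yellow is not meant.

How it is judged:
At the end, for the whole second after the job is handed in: Each dropper bottle stands in the holder of its own shape and size: within 10 mm of its centre, underside within 4 mm of the recess floor, upright within 0.1 rad, released and at rest. The specimen cup and square jar are upright (0.1 rad), within 20 mm of where they began (horizontal distance between large_round and large_round_holder below 0.01 m and z of large_round in the frame of large_round_holder below 0.008 m and angle between each of large_round, small_round, large_square, small_square, specimen_cup, square_jar's own z axis and vertical below 0.1 rad and linear speed of each of large_round, small_round, large_square, small_square below 0.02 m/s and angular speed of each of large_round, small_round, large_square, small_square below 0.2 rad/s and horizontal distance between small_round and small_round_holder below 0.01 m and z of small_round in the frame of small_round_holder below 0.008 m and horizontal distance between large_square and large_square_holder below 0.01 m and z of large_square in the frame of large_square_holder below 0.008 m and horizontal distance between small_square and small_square_holder below 0.01 m and z of small_square in the frame of small_square_holder below 0.008 m and distance of each of specimen_cup, square_jar from where it was at the start of the episode below 0.02 m); the robot touches nothing.
It fails at once if a dropper bottle is tipped more than 35 degrees from upright (angle between any of large_round, small_round, large_square, small_square's own z axis and vertical above 0.61 rad).
It fails at once if a bottle is dropped into its holder (moving faster than 0.45 m/s just above it) instead of being set down ((horizontal distance between large_round and large_round_holder below 0.02 m and z of large_round in the frame of large_round_holder below 0.03 m and linear speed of large_round above 0.45 m/s) or (horizontal distance between small_round and small_round_holder below 0.02 m and z of small_round in the frame of small_round_holder below 0.03 m and linear speed of small_round above 0.45 m/s) or (horizontal distance between large_square and large_square_holder below 0.02 m and z of large_square in the frame of large_square_holder below 0.03 m and linear speed of large_square above 0.45 m/s) or (horizontal distance between small_square and small_square_holder below 0.02 m and z of small_square in the frame of small_square_holder below 0.03 m and linear speed of small_square above 0.45 m/s)).
It fails at once if the specimen cup is displaced by more than 20 mm (distance of specimen_cup from where it was at the start of the episode above 0.02 m).
It fails at once if the square jar is displaced by more than 20 mm (distance of square_jar from where it was at the start of the episode above 0.02 m).
It also fails if it takes over 109 s, if anything falls off the work surface, if the arm or the gripper's body presses on something with over 40 N, if the wrist force passes 120 N, or if a joint passes its speed limit or range.

## Robot

A 7-joint arm with a two-finger parallel gripper is mounted at the origin on the work surface. World frame = base frame: x ahead of the robot, y to its left, z up, the work surface at z = 0. Lengths are in m, angles in rad, forces in N, time in s.
With the tool pointing down it reaches from about 0.425 to 1.025 m from the base axis. Payload 3.6 kg.
Tool frame: the origin (TCP) lies midway between the tips of the shut fingers; the grasp point (between the pads) lies 19 mm behind it (ctrl.tcp_to_grasp is the distance from the TCP to the grasp point, in m); z points along the fingers, y is the direction in which the jaws open and shut (so a half turn about z gives the same grasp; the last joint's range is limited). The gripper opens to 85 mm and grips with 20 to 120 N. Pads are 22 mm wide; open, the fingers measure 114 mm over their backs; the gripper's body (76 mm by 85 mm) begins 54 mm behind the grasp point. The pads swing forward as they close: fully open they stand 13 mm farther back than shut.
Start: joints at [1.101, 0.591, 0.048, 1.609, -0.033, 0.943, -0.034], TCP at [0.266, -0.674, 0.202] pointing down, gripper open.
Joint ranges: [-2.69, 2.69], [-0.47, 2.24], [-1.27, 1.36], [0.19, 2.51], [-1.53, 4.68], [0.08, 2.07], [-3.09, 3.09]. Speed limits (rad/s): [2.57, 2.57, 3.14, 3.14, 3.14, 3.14, 3.14].

## Interface

Orientations are given as a unit quaternion [w, x, y, z].
In Python, from bench import ctrl gives the robot as it stands.
- The arm moves only by the shell command python3 -m handwheel 'ROWS' [FORCE]. ROWS is JSON, a list that holds one entry, the list of rows, each a list of 7 numbers: the shift along the tool's x, y, z in cm, then the turn, a rotation vector about the tool's x, y, z in rad, then the finger opening in cm, from 0 to 8.54. In form: [[[tx, ty, tz, ax, ay, az, fingers], ...]]. A call has 1 to 12 rows; each row shifts and turns the pose as measured when the row begins, along the tool's axes as they then stand; what a row does not reach is not made up. A row lasts 1/8 s, in which the tool goes at most 62.5 mm and 10.7 degrees, less where a joint would pass 70% of its speed; a pose out of reach is approached as far as the arm can. A call with a gripper value outside its range is refused whole. The fingers move at their own pace and stop on an object; FORCE is the grip in N (left out, the last holds). Time passes only in rows, so rows that do not move let the fingers close. It gives the time, the measured TCP pose, the force and the opening at its end, in the units of the state.
- ctrl.observe(): the state, without advancing time (a new reading comes with each control period).
- ctrl.snapshot(name): name is "scene" or "top" or "wrist"; returns the picture (480x640x3 uint8, red, green, blue); there is no depth.
- ctrl.camera_info(name): a dict with "fx", "fy", "cx", "cy" (pixels), "dist_coeffs" ([k1, k2, p1, p2, k3] as OpenCV has them; the pictures are not rectified), "extrinsics" (4x4, takes a point from camera to world coordinates). Camera axes: x right, y down, z forward; pixel columns grow to the right and rows downward; lengths in m; the calibration is good to about 2 mm. A picture is of the moment at which its call begins: read the wrist's pose just before it. camera_info takes no time and is no camera call; for the wrist camera it gives the pose at the moment of the call.
- ctrl.hand_in(): hands the job in, once; it reports no verdict.
The state is a dict: "time_s": time; "joint_pos": joint angles; "joint_vel": joint speeds; "tau": joint torques, N m; "ee_pos": TCP position; "ee_rot": TCP orientation; "force": force on the tool from outside, world axes, zero at the start; "moment": the same for the moment, N m; "grip_width": finger opening in m.
Only numpy, scipy, OpenCV 4.12 (cv2) and the standard library are available. Lean on these libraries where they do the work, as an engineer would, in place of code of your own. Each camera call takes 0.05 s, during which the arm holds its last target.

## Working session

There is one attempt and no reset: what is moved stays moved. The work goes in short steps, Python scripts to look and compute and a shell command to move; the robot and the scene stay as the last step left them, time stands still between calls to the robot, and variables do not carry over. Pictures are saved under pics/ and viewed, and the job is handed in when it is done.

```bash
ls; mkdir -p pics; python3 - <<'E'
from bench import ctrl
import cv2, numpy as np
s=ctrl.observe(); print({k:np.round(v,3).tolist() for k,v in s.items()}, ctrl.tcp_to_grasp)
for n in ("scene","top"):
    im=ctrl.snapshot(n); cv2.imwrite(f"pics/{n}0.png",im[:,:,::-1])
for n in ("scene","top","wrist"):
    c=ctrl.camera_info(n); print(n,{k:np.round(v,4).tolist() for k,v in c.items()})
E
```

```text
pics
{'time_s': 0.0, 'joint_pos': [1.101, 0.592, 0.048, 1.61, -0.033, 0.943, -0.034], 'joint_vel': [0.001, 0.0, 0.0, -0.001, -0.001, -0.001, -0.0], 'tau': [-0.0, -54.869, 1.547, -19.812, 0.01, 0.009, -0.0], 'ee_pos': [0.266, -0.674, 0.201], 'ee_rot': [-0.001, 0.982, 0.187, -0.0], 'force': [-0.713, 0.413, -0.978], 'moment': [0.048, 0.018, 0.003], 'grip_width': 0.085} 0.0187
scene {'fx': 517.6065, 'fy': 517.6065, 'cx': 316.9994, 'cy': 236.8109, 'dist_coeffs': [-0.0842, 0.0, 0.0, 0.0, 0.0], 'extrinsics': [[-0.8112, 0.3868, -0.4387, 0.9383], [0.5847, 0.5231, -0.62, 0.6758], [-0.0103, -0.7594, -0.6505, 0.7254], [0.0, 0.0, 0.0, 1.0]]}
top {'fx': 493.6318, 'fy': 493.6318, 'cx': 312.7013, 'cy': 232.9971, 'dist_coeffs': [-0.0995, 0.0, 0.0, 0.0, 0.0], 'extrinsics': [[0.0262, -0.9965, 0.0796, 0.3997], [-0.9996, -0.0251, 0.014, -0.0026], [-0.0119, -0.0799, -0.9967, 1.1403], [0.0, 0.0, 0.0, 1.0]]}
wrist {'fx': 330.6834, 'fy': 330.6834, 'cx': 315.3992, 'cy': 237.0024, 'dist_coeffs': [-0.0134, 0.0, 0.0, 0.0, 0.0], 'extrinsics': [[0.3679, -0.8792, -0.3029, 0.3442], [-0.9299, -0.3483, -0.1184, -0.6437], [-0.0014, 0.3252, -0.9456, 0.3724], [0.0, 0.0, 0.0, 1.0]]}
```

View pics/scene0.png

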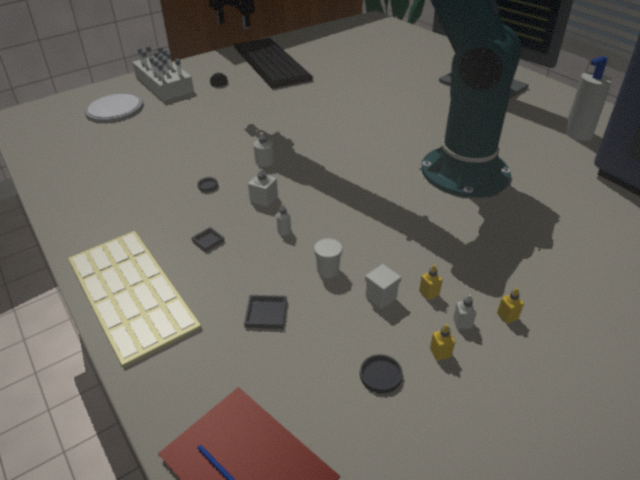

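View pics/top0.png

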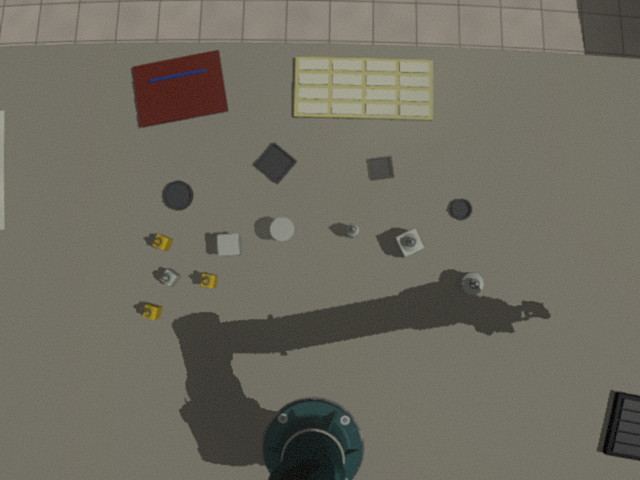

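Candidates seen: white with nozzles are at top-view pixels (472,284) round large, (352,231) small round, (409,242) large square and (168,277) small square. Look-alikes are yellow small squares at (161,242), (208,280), (151,312), and flat-lidded cup (282,229) and jar (228,244). Next come close crops.

```bash
python3 - <<'E'
import cv2
im=cv2.imread("pics/top0.png")
def crop(n,u,v,w,h,s):
    c=cv2.resize(im[v:v+h,u:u+w],None,fx=s,fy=s,interpolation=cv2.INTER_CUBIC)
    c=cv2.convertScaleAbs(c,alpha=1.3,beta=10)
    for k in range(0,w,10):
        cv2.line(c,(k*s,0),(k*s,8 if k%50 else 16),(0,0,255),1)
        if k%20==0: cv2.putText(c,str(u+k),(k*s,22),0,.35,(0,0,255),1)
    for k in range(0,h,10):
        cv2.line(c,(0,k*s),(8,k*s),(0,0,255),1)
        if k%20==0: cv2.putText(c,str(v+k),(8,k*s+4),0,.35,(0,0,255),1)
    cv2.imwrite(f"pics/{n}.png",c)
crop("cA",130,140,160,120,5)
crop("cA2",130,220,120,110,5)
crop("cB",330,140,160,120,5)
crop("cB2",380,200,120,110,5)
E
```

```text
(no output)
```

View pics/cA.png

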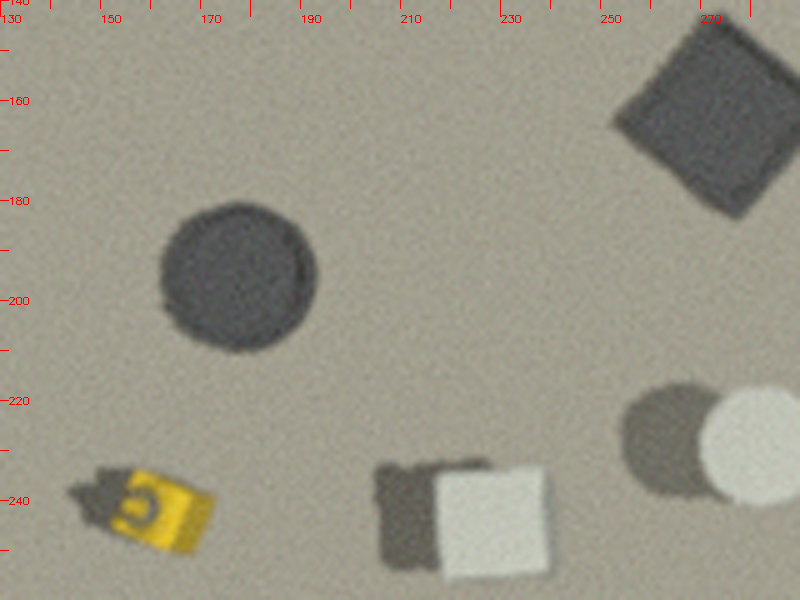

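View pics/cA2.png

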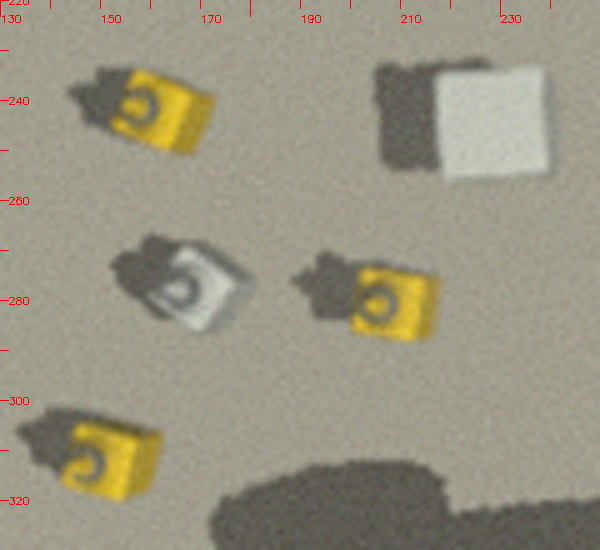

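View pics/cB.png

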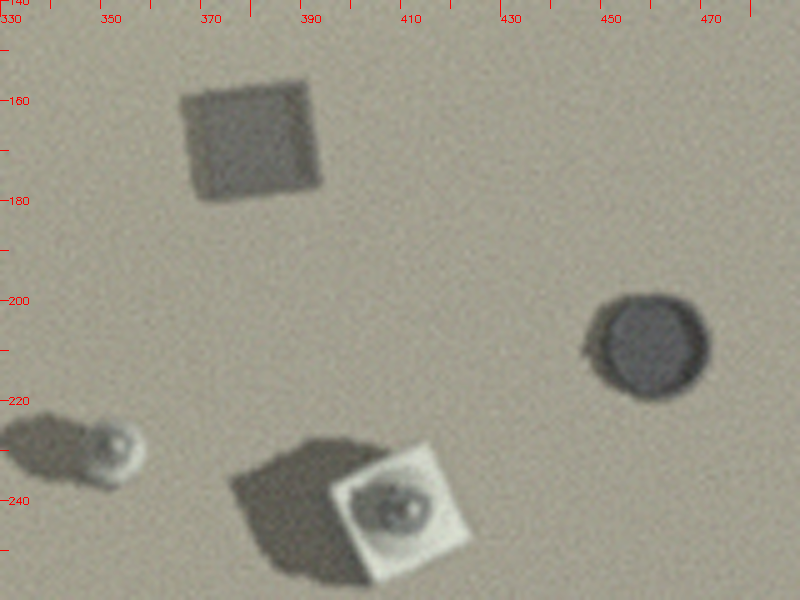

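View pics/cB2.png

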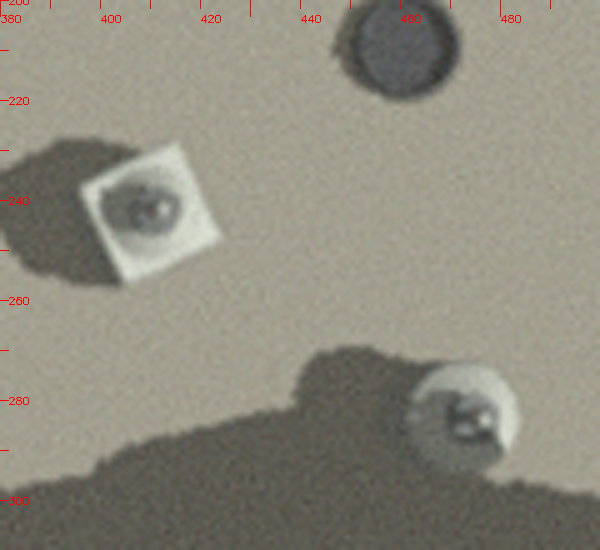

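```bash
cat > h.py <<'E'
from bench import ctrl
import cv2, numpy as np
from scipy.spatial.transform import Rotation as Rn
def cam(n):
    c=ctrl.camera_info(n); K=np.array([[c['fx'],0,c['cx']],[0,c['fy'],c['cy']],[0,0,1.]])
    return K,np.array(c['dist_coeffs'],float),np.array(c['extrinsics'])
def back(C,px,z):
    K,d,E=C; p=cv2.undistortPoints(np.array(px,float).reshape(-1,1,2),K,d).reshape(-1,2)
    r=np.c_[p,np.ones(len(p))]@E[:3,:3].T; t=(z-E[2,3])/r[:,2]
    return E[:3,3]+r*t[:,None]
def proj(C,P):
    K,d,E=C; Ei=np.linalg.inv(E); 
    return cv2.projectPoints(np.array(P,float).reshape(-1,1,3),cv2.Rodrigues(Ei[:3,:3])[0],Ei[:3,3],K,d)[0].reshape(-1,2)
def outline(kind,w,x,y,z,yaw=0):
    if kind=='r':
        a=np.linspace(0,2*np.pi,40); P=np.c_[np.cos(a),np.sin(a)]*w/2
    else: P=np.array([[1,1],[-1,1],[-1,-1],[1,-1],[1,1]])*w/2@np.array([[np.cos(yaw),np.sin(yaw)],[-np.sin(yaw),np.cos(yaw)]])
    return np.c_[P+[x,y],np.full(len(P),z)]
def draw(im,C,P,s=1,o=(0,0),col=(0,0,255)):
    q=(proj(C,P)-np.array(o)+.5)*s-.5
    cv2.polylines(im,[np.round(q*8).astype(int)],False,col,1,cv2.LINE_AA,3)
def pose():
    s=ctrl.observe(); q=s['ee_rot']; R=Rn.from_quat([q[1],q[2],q[3],q[0]]).as_matrix()
    return s,np.array(s['ee_pos']),R
def plan(x,y,z,jaw=None,fold=np.pi):
    """jaw: world yaw of tool y axis. Prints level-correct turn, then shift after the turn"""
    s,p,R=pose()
    if jaw is None: jaw=np.arctan2(R[1,1],R[0,1]); fold=2*np.pi
    cur=np.arctan2(R[1,1],R[0,1]); dj=(jaw-cur+fold/2)%fold-fold/2; j=cur+dj
    yy=np.array([np.cos(j),np.sin(j),0]); zz=np.array([0,0,-1.]); T=np.c_[np.cross(yy,zz),yy,zz]
    rv=Rn.from_matrix(R.T@T).as_rotvec(); d=np.array([x,y,z])-p
    print('t',round(float(s['time_s']),2),'p',p.round(4),'jaw',round(np.degrees(cur),1),'turn',rv.round(3),'| shift before',(R.T@d*100).round(2),'| after turn',(T.T@d*100).round(2),'q7',round(float(s['joint_pos'][6]),2),'w',round(float(s['grip_width']),4),'F',np.round(s['force'],1))
E
python3 - <<'E'
from h import *
C=cam('top'); 
def sq(n,px,z):
    P=back(C,px,z)[:,:2]; c=P.mean(0); e=[np.linalg.norm(P[i]-P[(i+1)%4]) for i in range(4)]
    a=[np.degrees(np.arctan2(*(P[(i+1)%4]-P[i])[::-1]))%90 for i in range(4)]
    print(n,c.round(4),'sides',np.round(e,4),'yaw%90',np.round(a,1))
sq('LS',[(415.6,228.4),(424.4,247.6),(405,256.8),(396.2,237.2)],.054)
sq('SS',[(167,269),(177.6,277.4),(170.6,286.2),(160,279)],.044)
sq('SSh',[(366.2,159.4),(391.2,156),(394.4,177.2),(370.2,180.6)],.012)
sq('LSh',[(252.4,164),(273.2,142.5),(296,161),(277.4,184)],.012)
sq('jar',[(217.3,234.8),(238.6,233.6),(239.8,254),(219,256)],.058)
for n,px,z in [('LR',(472.6,283.4),.054),('SR',(353,230.6),.044),('LRh',(177.8,195.2),.012),('SRh',(460.7,209.2),.012),('cup',(282,229),.062),('y1',(164,242),.04),('y2',(208.5,280.5),.04),('y3',(152.5,312),.04)]:
    print(n,back(C,[px],z)[0,:2].round(4))
E
```

```text
LS [ 0.4709 -0.2034] sides [0.0466 0.0478 0.0473 0.0476] yaw%90 [25.4 26.5 25.1 25.7]
SS [0.3782 0.3325] sides [0.0309 0.0252 0.0293 0.0274] yaw%90 [54.3 53.1 58.5 56.7]
SSh [ 0.6445 -0.1403] sides [0.059  0.0506 0.0569 0.0508] yaw%90 [ 9.4  9.   9.6 11.4]
LSh [0.6514 0.1059] sides [0.0701 0.0696 0.0691 0.0756] yaw%90 [48.1 51.8 53.1 52.5]
jar [0.4558 0.1973] sides [0.0475 0.0452 0.0463 0.0471] yaw%90 [4.7 5.5 7.  6.9]
LR [ 0.3838 -0.3432]
SR [ 0.4948 -0.0769]
LRh [0.5703 0.3303]
SRh [ 0.5537 -0.328 ]
cup [0.4929 0.0801]
y1 [0.4586 0.3485]
y2 [0.3751 0.243 ]
y3 [0.3005 0.3679]
```

```bash
python3 - <<'E'
from h import *
plan(.40,-.345,.2); 
E
```

```text
t 0.1 p [ 0.2658 -0.6737  0.2009] jaw -68.5 turn [-0.002  0.     0.   ] | shift before [ 24.55 -25.65   0.14] | after turn [ 24.55 -25.65   0.09] q7 -0.03 w 0.0855 F [-0.1 -0.1 -0.2]
```

```bash
python3 -m handwheel '[[[4.1,-4.27,0,0,0,0,8.5],[4.1,-4.27,0,0,0,0,8.5],[4.1,-4.27,0,0,0,0,8.5],[4.1,-4.27,0,0,0,0,8.5],[4.1,-4.27,0,0,0,0,8.5],[4.1,-4.27,0,0,0,0,8.5],[0,0,0,0,0,0,8.5]]]' 40
python3 - <<'E'
from h import *
plan(.384,-.343,.12)
C=cam('wrist'); im=ctrl.snapshot('wrist')[:,:,::-1].copy(); cv2.imwrite('pics/w1raw.png',im)
for o in [outline('r',.05,.3838,-.3432,.054),outline('r',.05,.3838,-.3432,0),outline('r',.05,.5537,-.328,.012),outline('s',.05,.4709,-.2034,.054,np.radians(25.6))]: draw(im,C,o)
cv2.imwrite('pics/w1.png',im)
E
```

```text
time_s: 0.98
ee_pos: [0.4032, -0.3348, 0.1975]
ee_rot: [-0.002, 0.982, 0.187, -0.002]
force: [-1.0, -0.2, -0.8]
grip_width: 0.0851
t 0.97 p [ 0.4032 -0.3348  0.1975] jaw -68.5 turn [-0.005  0.002  0.   ] | shift before [-2.07  0.1   7.75] | after turn [-2.08  0.06  7.75] q7 -0.58 w 0.0851 F [-1.  -0.2 -0.8]
```

View pics/w1.png

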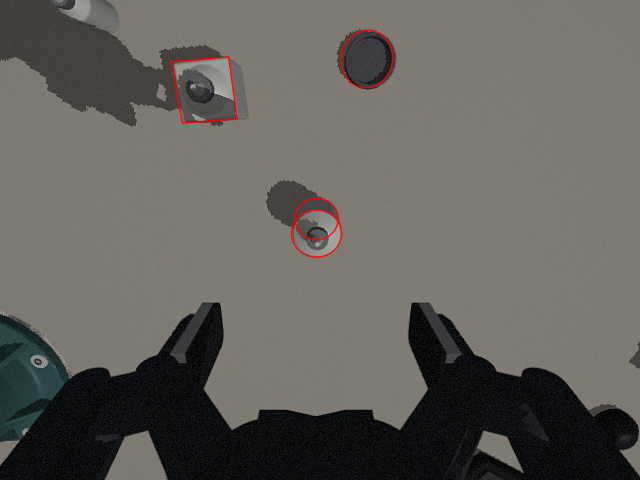

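```bash
python3 - <<'E'
from h import *
im=cv2.imread('pics/w1raw.png'); C=cam('wrist')
def panel(u,v,w,h,s,ol):
    c=cv2.resize(im[v:v+h,u:u+w],None,fx=s,fy=s,interpolation=cv2.INTER_CUBIC)
    for o in ol: draw(c,C,o,s,(u,v))
    return c
a=panel(266,175,100,100,4,[outline('r',.05,.3838,-.3432,.054),outline('r',.05,.3838,-.3432,0)])
b=panel(316,10,100,100,4,[outline('r',.05,.5537,-.328,.012),outline('r',.042,.5537,-.328,.012)])
cv2.imwrite('pics/w1z.png',np.hstack([a,b]))
E
```

```text
(no output)
```

View pics/w1z.png

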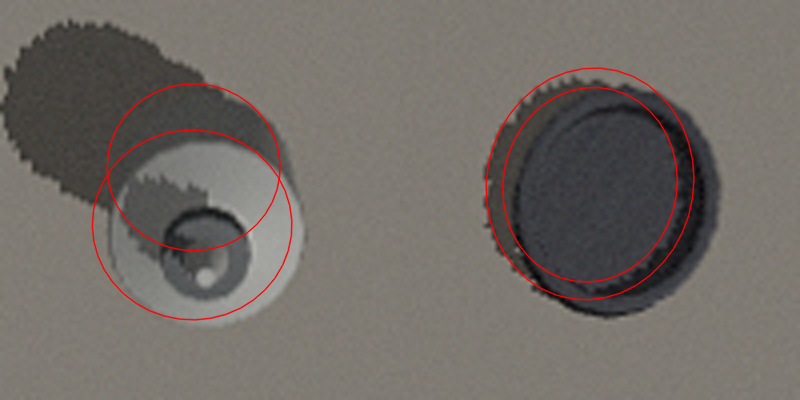

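```bash
python3 - <<'E'
from h import *
C=cam('wrist')
print(back(C,[(317.2,232.5)],.054),back(C,[(369.7,60.7)],.012),back(C,[(317.5,238)],.070))
im=cv2.imread('pics/top0.png');C=cam('top')
def panel(u,v,w,h,s,ol):
    c=cv2.resize(im[v:v+h,u:u+w],None,fx=s,fy=s,interpolation=cv2.INTER_CUBIC);c=cv2.convertScaleAbs(c,alpha=1.4)
    for o in ol: draw(c,C,o,s,(u,v))
    return c
for p in [(.3838,-.3432)]:pass
a=panel(440,255,60,60,6,[outline('r',.05,.381,-.345,.054)])
b=panel(430,180,60,60,6,[outline('r',.05,.549,-.335,.012)])
cv2.imwrite('pics/t1z.png',np.hstack([a,b]))
E
```

```text
[[ 0.3839893  -0.34707393  0.054     ]] [[ 0.55247406 -0.33563132  0.012     ]] [[ 0.38386158 -0.34739252  0.07      ]]
```

View pics/t1z.png

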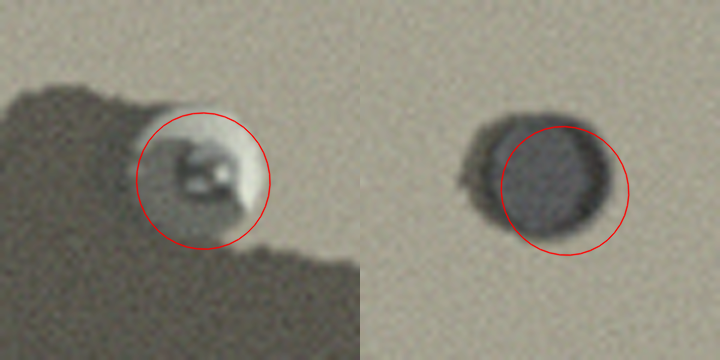

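```bash
python3 - <<'E'
from h import *
plan(.384,-.3465,.110)
E
```

```text
t 1.02 p [ 0.402  -0.3378  0.1976] jaw -68.7 turn [-0.003  0.003  0.   ] | shift before [-1.96  0.19  8.76] | after turn [-1.99  0.16  8.76] q7 -0.58 w 0.085 F [-0.3 -0.4  0.8]
```

```bash
python3 -m handwheel '[[[-0.9,-0.05,4.3,0,0,0,8.5],[-0.9,-0.05,4.3,0,0,0,8.5],[0,0,0,0,0,0,8.5],[0,0,0,0,0,0,8.5]]]'
cat >> h.py <<'E'
import pickle
def wsnap(name):
    C=cam('wrist'); im=ctrl.snapshot('wrist')[:,:,::-1].copy(); cv2.imwrite(f'pics/{name}.png',im); pickle.dump(C,open(f'pics/{name}.pkl','wb')); return C,im
def load(name): return pickle.load(open(f'pics/{name}.pkl','rb')),cv2.imread(f'pics/{name}.png')
def panel(C,im,u,v,w,h,s,ol=()):
    c=cv2.resize(im[v:v+h,u:u+w],None,fx=s,fy=s,interpolation=cv2.INTER_CUBIC); c=cv2.convertScaleAbs(c,alpha=1.3)
    for o in ol: draw(c,C,o,s,(u,v))
    return c
E
python3 - <<'E'
from h import *
C,im=wsnap('w2'); plan(.3845,-.344,.018)
for o in [outline('r',.05,.3845,-.344,.054),outline('r',.022,.3845,-.344,.064),outline('r',.05,.5537,-.332,.012)]: draw(im,C,o)
cv2.imwrite('pics/w2o.png',im)
E
```

```text
time_s: 1.52
ee_pos: [0.3842, -0.3502, 0.1116]
ee_rot: [0.002, 0.983, 0.181, -0.001]
force: [-0.4, 0.2, -0.2]
grip_width: 0.0851
t 1.57 p [ 0.384  -0.3501  0.1118] jaw -69.1 turn [ 0.004  0.002 -0.   ] | shift before [ 0.29 -0.58  9.37] | after turn [ 0.26 -0.55  9.38] q7 -0.55 w 0.0851 F [-0.6 -0.1 -0.2]
```

View pics/w2o.png

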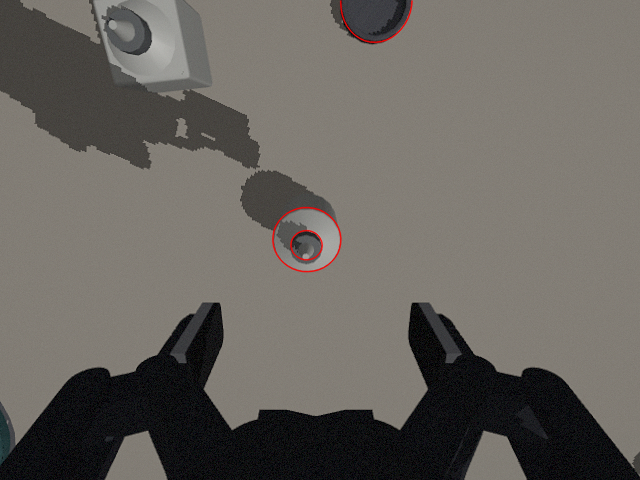

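```bash
python3 -m handwheel '[[[0.25,-0.55,0,0,0,0,8.5],[0,0,3.2,0,0,0,8.5],[0,0,3.2,0,0,0,8.5],[0,0,2.8,0,0,0,8.5],[0,0,0,0,0,0,8.5]]]'
python3 -c "
from h import *
plan(.3845,-.344,.018)"
```

```text
time_s: 2.2
ee_pos: [0.392, -0.3472, 0.0246]
ee_rot: [0.007, 0.983, 0.182, 0.005]
force: [0.6, -0.1, 0.1]
grip_width: 0.0847
t 2.2 p [ 0.392  -0.3472  0.0246] jaw -69.0 turn [ 0.017 -0.007  0.   ] | shift before [-0.59 -0.58  0.64] | after turn [-0.58 -0.57  0.66] q7 -0.57 w 0.0847 F [ 0.6 -0.1  0.1]
```

```bash
python3 -m handwheel '[[[-0.58,-0.57,0.4,0.017,-0.007,0,8.5],[0,0,0,0,0,0,8.5],[0,0,0,0,0,0,8.5]]]'
python3 -c "
from h import *
plan(.3845,-.344,.018)"
```

```text
time_s: 2.58
ee_pos: [0.3863, -0.345, 0.0236]
ee_rot: [0.001, 0.983, 0.182, 0.002]
force: [-1.0, -0.7, 0.4]
grip_width: 0.0853
t 2.58 p [ 0.3863 -0.345   0.0236] jaw -69.0 turn [ 0.003 -0.003  0.   ] | shift before [-0.13 -0.16  0.56] | after turn [-0.13 -0.16  0.56] q7 -0.56 w 0.0853 F [-1.  -0.7  0.4]
```

```bash
python3 -m handwheel '[[[-0.13,-0.16,0.55,0,0,0,8.5],[0,0,0,0,0,0,8.5],[0,0,0,0,0,0,4],[0,0,0,0,0,0,4],[0,0,0,0,0,0,4],[0,0,0,0,0,0,4],[0,0,0,0,0,0,4],[0,0,0,0,0,0,4]]]' 35
python3 -c "
from h import *
plan(.3845,-.344,.018)"
```

```text
time_s: 3.58
ee_pos: [0.3848, -0.3443, 0.0191]
ee_rot: [0.002, 0.983, 0.182, 0.002]
force: [0.5, 0.5, 2.0]
grip_width: 0.0467
t 3.58 p [ 0.3848 -0.3443  0.0191] jaw -69.0 turn [ 0.005 -0.004  0.   ] | shift before [-0.02 -0.04  0.11] | after turn [-0.02 -0.04  0.11] q7 -0.56 w 0.0467 F [0.5 0.5 2. ]
```

```bash
python3 -m handwheel '[[[0,0,-2,0,0,0,4],[0,0,-4,0,0,0,4],[0,0,-4,0,0,0,4],[0,0,-2.5,0,0,0,4],[0,0,0,0,0,0,4]]]'
python3 -c "
from h import *
wsnap('w3');plan(.570,.330,.145)"
```

```text
time_s: 4.2
ee_pos: [0.3836, -0.3433, 0.146]
ee_rot: [0.001, 0.983, 0.182, 0.001]
force: [1.5, 0.3, -1.4]
grip_width: 0.0472
t 4.25 p [ 0.3828 -0.3427  0.1449] jaw -69.0 turn [-0.    -0.001 -0.   ] | shift before [ 4.159e+01 -5.609e+01  3.000e-02] | after turn [ 4.159e+01 -5.609e+01 -1.000e-02] q7 -0.56 w 0.0468 F [-0.5 -0.3 -2.2]
```

View pics/w3.png

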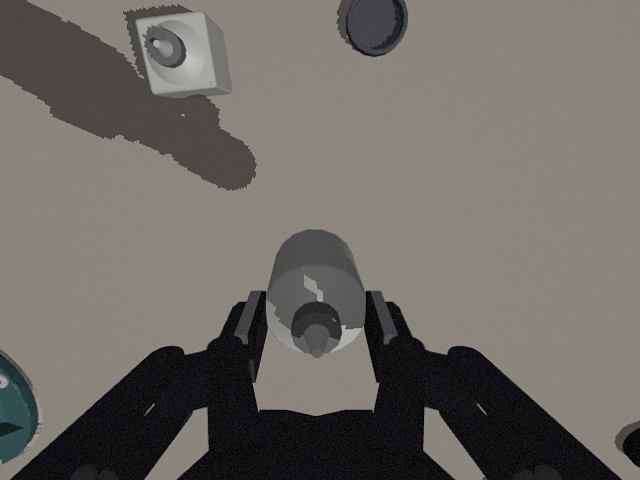

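```bash
python3 -m handwheel '[[[3.45,-4.65,0,0,0,0,4],[3.45,-4.65,0,0,0,0,4],[3.45,-4.65,0,0,0,0,4],[3.45,-4.65,0,0,0,0,4],[3.45,-4.65,0,0,0,0,4],[3.45,-4.65,0,0,0,0,4]]]'
python3 -c "
from h import *
C,_=load('w3');p=[.3828,-.3427,.1449]
print(proj(C,[[p[0],p[1],.1449+.065]]))
plan(.570,.330,.145)"
```

```text
time_s: 5.0
ee_pos: [0.475, -0.0048, 0.1361]
ee_rot: [-0.001, 0.985, 0.175, -0.006]
force: [0.8, -0.7, -0.8]
grip_width: 0.0467
[[311.79238496 351.32904156]]
t 5.0 p [ 0.475  -0.0048  0.1361] jaw -69.8 turn [-0.003  0.011  0.   ] | shift before [ 20.46 -28.15  -1.01] | after turn [ 20.47 -28.15  -0.89] q7 -1.31 w 0.0467 F [ 0.8 -0.7 -0.8]
```

```bash
python3 - <<'E'
from h import *
plan(.46,.29,.145)
E
```

```text
t 5.0 p [ 0.475  -0.0048  0.1361] jaw -69.8 turn [-0.003  0.011  0.   ] | shift before [  8.76 -28.19  -0.89] | after turn [  8.77 -28.19  -0.89] q7 -1.31 w 0.0467 F [ 0.8 -0.7 -0.8]
```

```bash
python3 -m handwheel '[[[1.8,-5.6,-0.2,0,0.011,0,4],[1.8,-5.6,-0.2,0,0,0,4],[1.8,-5.6,-0.2,0,0,0,4],[1.8,-5.6,-0.2,0,0,0,4],[1.6,-5.6,-0.2,0,0,0,4],[0,0,0,0,0,0,4],[0,0,0,0,0,0,4]]]'
python3 - <<'E'
from h import *
C,im=wsnap('w4');plan(.5703,.3303,.145)
for o in [outline('r',.07,.5703,.3303,.012),outline('r',.062,.5703,.3303,.012),outline('r',.062,.5703,.3303,.004)]: draw(im,C,o)
cv2.imwrite('pics/w4o.png',im)
E
```

```text
time_s: 5.88
ee_pos: [0.4541, 0.3016, 0.1348]
ee_rot: [0.0, 0.984, 0.18, -0.008]
force: [0.2, -0.6, -1.1]
grip_width: 0.047
t 5.92 p [0.4541 0.3021 0.135 ] jaw -69.2 turn [-0.004  0.015  0.   ] | shift before [11.85  1.48 -1.18] | after turn [11.87  1.48 -1.  ] q7 -1.88 w 0.0472 F [-0.   0.4 -1. ]
```

View pics/w4o.png

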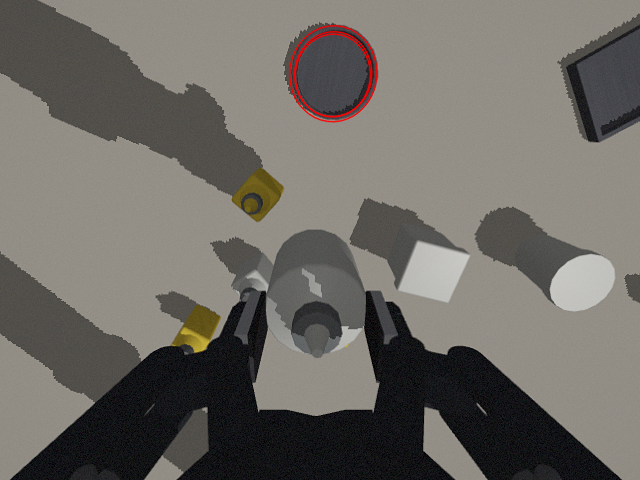

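```bash
python3 -m handwheel '[[[5.9,0.75,-0.3,-0.004,0.015,0,4],[5.9,0.75,0,0,0,0,4],[0,0,2.5,0,0,0,4],[0,0,2.5,0,0,0,4],[0,0,0,0,0,0,4]]]'
python3 -c "
from h import *
plan(.5703,.3303,.060)"
```

```text
time_s: 6.55
ee_pos: [0.5729, 0.3166, 0.0817]
ee_rot: [0.004, 0.985, 0.173, -0.003]
force: [-0.4, 0.4, -0.7]
grip_width: 0.0467
t 6.55 p [0.5729 0.3166 0.0817] jaw -70.0 turn [ 0.007  0.008 -0.   ] | shift before [ 0.24 -1.39  2.16] | after turn [ 0.23 -1.37  2.17] q7 -1.81 w 0.0467 F [-0.4  0.4 -0.7]
```

```bash
python3 -m handwheel '[[[0.23,-1.37,0,0.007,0.008,0,4],[0,0,2,0,0,0,4],[0,0,0,0,0,0,4],[0,0,0,0,0,0,4]]]'
python3 -c "
from h import *
plan(.5703,.3303,.025)"
```

```text
time_s: 7.05
ee_pos: [0.5708, 0.3304, 0.0623]
ee_rot: [-0.001, 0.985, 0.173, 0.001]
force: [-0.0, -0.6, -0.4]
grip_width: 0.0467
t 7.05 p [0.5708 0.3304 0.0623] jaw -70.1 turn [-0.001 -0.002 -0.   ] | shift before [-0.06 -0.01  3.73] | after turn [-0.05 -0.01  3.73] q7 -1.82 w 0.0467 F [-0.  -0.6 -0.4]
```

```bash
python3 -m handwheel '[[[0,0,1.5,0,0,0,4],[0,0,1.2,0,0,0,4],[0,0,0.6,0,0,0,4],[0,0,0,0,0,0,4],[0,0,0,0,0,0,4]]]'
python3 -c "
from h import *
plan(.5703,.3303,.024)"
```

```text
time_s: 7.68
ee_pos: [0.5709, 0.3304, 0.0269]
ee_rot: [-0.001, 0.985, 0.173, 0.001]
force: [0.3, 0.7, -1.1]
grip_width: 0.0468
t 7.67 p [0.5709 0.3304 0.0269] jaw -70.1 turn [-0.001 -0.002 -0.   ] | shift before [-0.06 -0.02  0.29] | after turn [-0.06 -0.02  0.29] q7 -1.82 w 0.0468 F [ 0.3  0.7 -1.1]
```

Down the last few mm until contact, then release and rise.

```bash
python3 -m handwheel '[[[0,0,0.3,0,0,0,4],[0,0,0.1,0,0,0,4],[0,0,0,0,0,0,4]]]'
python3 -c "
from h import *
plan(.5703,.3303,.024)"
```

```text
time_s: 8.05
ee_pos: [0.5715, 0.3307, 0.0235]
ee_rot: [-0.001, 0.985, 0.173, 0.002]
force: [0.5, -0.0, -1.1]
grip_width: 0.0473
t 8.05 p [0.5715 0.3307 0.0235] jaw -70.1 turn [-0.001 -0.004 -0.   ] | shift before [-0.13 -0.01 -0.05] | after turn [-0.13 -0.01 -0.05] q7 -1.82 w 0.0473 F [ 0.5 -0.  -1.1]
```

```bash
python3 -m handwheel '[[[0,0,0.15,0,0,0,4],[0,0,0,0,0,0,4.9],[0,0,0,0,0,0,5.5],[0,0,0,0,0,0,8.5],[0,0,0,0,0,0,8.5],[0,0,0,0,0,0,8.5],[0,0,-3,0,0,0,8.5],[0,0,-4,0,0,0,8.5],[0,0,-4,0,0,0,8.5],[-3,0,-2,0,0,0,8.5],[0,0,0,0,0,0,8.5]]]'
python3 - <<'E'
from h import *
C,im=wsnap('w5');plan(.378,.3325,.15)
for o in [outline('r',.05,.5705,.3305,.058),outline('r',.07,.5703,.3303,.012),outline('s',.03,.3782,.3325,.044,np.radians(55.6))]: draw(im,C,o)
cv2.imwrite('pics/w5o.png',im)
E
```

```text
time_s: 9.43
ee_pos: [0.5427, 0.3202, 0.156]
ee_rot: [-0.001, 0.985, 0.172, 0.002]
force: [0.9, 0.5, -0.6]
grip_width: 0.0847
t 9.47 p [0.5442 0.3206 0.1556] jaw -70.2 turn [-0.002 -0.005 -0.   ] | shift before [-15.23  -6.76   0.49] | after turn [-15.23  -6.76   0.56] q7 -1.83 w 0.0849 F [ 0.3  0.3 -0.6]
```

View pics/w5o.png

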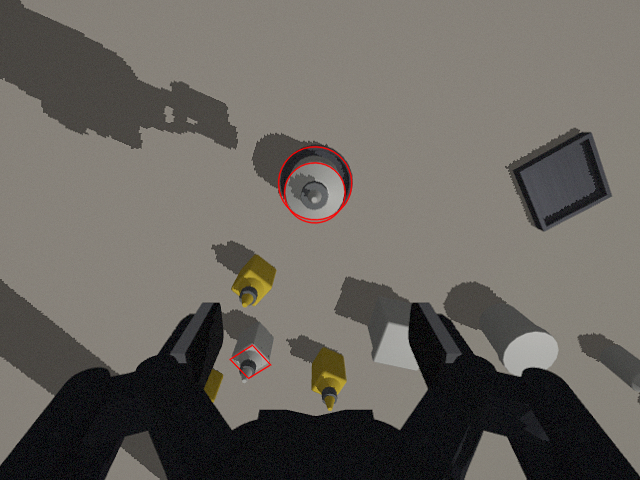

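```bash
python3 -m handwheel '[[[-2,0,0,0,0,-0.157,6],[-2,0,0,0,0,-0.157,6],[-2,0,0,0,0,-0.157,6],[-2,0,0,0,0,-0.157,6],[0,0,0,0,0,0,6]]]'
python3 - <<'E'
from h import *
plan(.370,.325,.14,np.radians(-34.4))
E
```

```text
time_s: 10.1
ee_pos: [0.4798, 0.2764, 0.1511]
ee_rot: [-0.0, 0.88, 0.476, 0.002]
force: [-0.5, -0.3, -0.1]
grip_width: 0.0596
t 10.1 p [0.4798 0.2764 0.1511] jaw -33.2 turn [ 0.002 -0.004  0.021] | shift before [ -1.94 -11.85   1.08] | after turn [ -2.19 -11.81   1.11] q7 -1.31 w 0.0596 F [-0.5 -0.3 -0.1]
```

```bash
python3 -m handwheel '[[[-0.7,-4,0.3,0,0,0.021,6],[-0.7,-4,0.3,0,0,0,6],[-0.7,-3.8,0.3,0,0,0,6],[0,0,0,0,0,0,6],[0,0,0,0,0,0,6]]]'
python3 - <<'E'
from h import *
C,im=wsnap('w6');plan(.378,.3325,.14,np.radians(-34.4))
for o in [outline('s',.03,.3782,.3325,.044,np.radians(55.6)),outline('r',.016,.3782,.3325,.054)]: draw(im,C,o)
cv2.imwrite('pics/w6o.png',im)
E
```

```text
time_s: 10.72
ee_pos: [0.3753, 0.3328, 0.1401]
ee_rot: [-0.002, 0.888, 0.459, 0.006]
force: [0.7, -0.2, 0.2]
grip_width: 0.0602
t 10.78 p [0.3752 0.3329 0.1401] jaw -35.4 turn [ 0.002 -0.012 -0.017] | shift before [0.13 0.25 0.01] | after turn [0.13 0.25 0.01] q7 -1.57 w 0.0601 F [-0.5  0.4  0.3]
```

View pics/w6o.png

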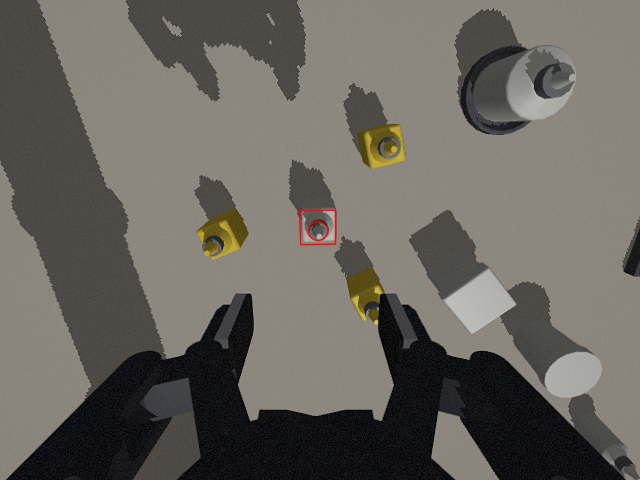

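```bash
python3 - <<'E'
from h import *
C,im=load('w6')
cv2.imwrite('pics/w6z.png',panel(C,im,270,180,100,90,6,[outline('s',.03,.3782,.3325,.044,np.radians(55.6)),outline('s',.03,.3782,.3325,.0,np.radians(55.6)),outline('r',.016,.3782,.3325,.054)]))
E
python3 -m handwheel '[[[0.13,0.25,0,0,-0.012,-0.017,5.5],[0,0,3.5,0,0,0,5.5],[0,0,0,0,0,0,5.5],[0,0,0,0,0,0,5.5]]]'
python3 - <<'E'
from h import *
plan(.378,.3325,.015,np.radians(-34.4))
E
```

```text
time_s: 11.28
ee_pos: [0.3844, 0.3326, 0.1057]
ee_rot: [0.001, 0.886, 0.464, 0.003]
force: [0.0, 0.2, -0.6]
grip_width: 0.0549
t 11.28 p [0.3844 0.3326 0.1057] jaw -34.8 turn [ 0.004 -0.004 -0.006] | shift before [-0.41 -0.56  9.07] | after turn [-0.37 -0.52  9.07] q7 -1.57 w 0.0549 F [ 0.   0.2 -0.6]
```

View pics/w6z.png

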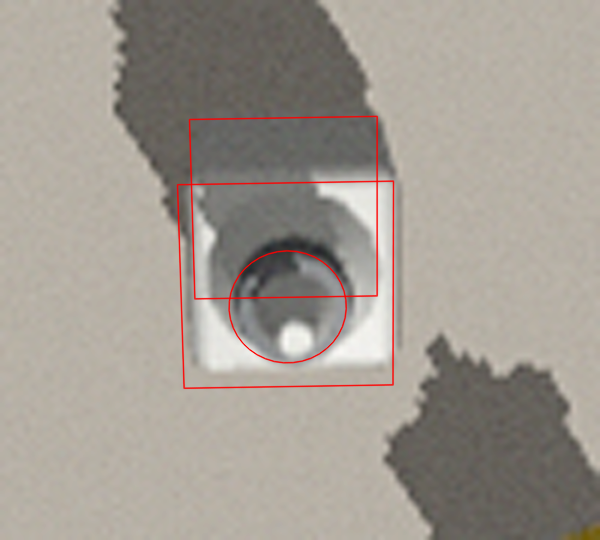

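```bash
python3 -m handwheel '[[[-0.21,-0.41,1.5,0.004,-0.004,0,5.5],[0,0,0,0,0,0,5.5],[0,0,0,0,0,0,5.5]]]'
python3 - <<'E'
from h import *
plan(.380,.3334,.015,np.radians(-34.4))
E
```

```text
time_s: 11.65
ee_pos: [0.3808, 0.3339, 0.0914]
ee_rot: [-0.0, 0.886, 0.463, 0.001]
force: [0.4, 0.1, 1.2]
grip_width: 0.055
t 11.65 p [0.3808 0.3339 0.0914] jaw -34.8 turn [ 0.001 -0.003 -0.007] | shift before [-0.11 -0.04  7.64] | after turn [-0.09 -0.04  7.64] q7 -1.58 w 0.055 F [0.4 0.1 1.2]
```

```bash
python3 -m handwheel '[[[-0.1,-0.04,2.5,0,0,0,5.5],[0,0,2.5,0,0,0,5.5],[0,0,2,0,0,0,5.5],[0,0,0,0,0,0,5.5],[0,0,0,0,0,0,5.5]]]'
python3 - <<'E'
from h import *
wsnap('w7');plan(.380,.3334,.015,np.radians(-34.4))
E
```

```text
time_s: 12.28
ee_pos: [0.3819, 0.3358, 0.0222]
ee_rot: [-0.001, 0.886, 0.463, 0.004]
force: [-0.2, -0.2, 0.7]
grip_width: 0.0549
t 12.32 p [0.3819 0.3359 0.0223] jaw -34.8 turn [ 0.002 -0.009 -0.007] | shift before [-0.32 -0.02  0.72] | after turn [-0.31 -0.02  0.73] q7 -1.62 w 0.0549 F [ 1.5 -0.3 -0.2]
```

View pics/w7.png

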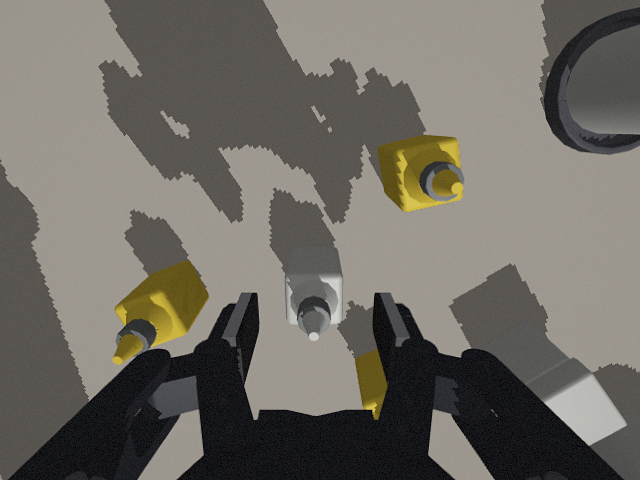

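Bottle (314,300) is centred between the pads. Down 7 mm and close.

```bash
python3 -m handwheel '[[[-0.3,-0.02,0.7,0,-0.009,0,5.5],[0,0,0,0,0,0,5.5],[0,0,0,0,0,0,2],[0,0,0,0,0,0,2],[0,0,0,0,0,0,2],[0,0,0,0,0,0,2],[0,0,0,0,0,0,2]]]' 30
python3 - <<'E'
from h import *
plan(.380,.3334,.015,np.radians(-34.4))
E
```

```text
time_s: 13.2
ee_pos: [0.3807, 0.3342, 0.0165]
ee_rot: [0.0, 0.886, 0.463, 0.001]
force: [0.3, 0.6, -0.1]
grip_width: 0.0203
t 13.2 p [0.3807 0.3342 0.0165] jaw -34.8 turn [ 0.002 -0.002 -0.007] | shift before [-0.11 -0.01  0.15] | after turn [-0.11 -0.01  0.15] q7 -1.62 w 0.0203 F [ 0.3  0.6 -0.1]
```

```bash
python3 - <<'E'
from h import *
wsnap('w8')
E
```

```text
(no output)
```

View pics/w8.png

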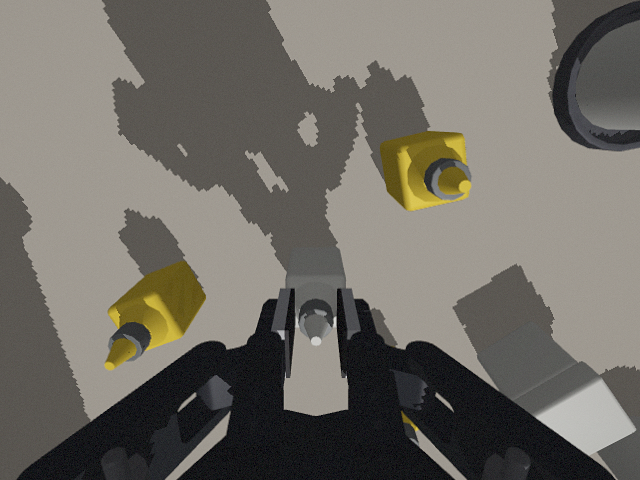

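```bash
python3 - <<'E'
from h import *
C,im=load('w8'); s,p,R=pose()
cv2.imwrite('pics/w8z.png',panel(C,im,250,220,130,100,6,[outline('s',.03,p[0],p[1],.044,np.radians(55.6)),outline('s',.03,p[0],p[1],0,np.radians(55.6))]))
E
python3 -c "
import sys;sys.path.insert(0,'.')
from h import *
im=ctrl.snapshot('scene')[:,:,::-1];C=cam('scene')
cv2.imwrite('pics/s8.png',panel(C,im,400,230,150,140,5))"
```

```text
(no output)
```

View pics/w8z.png

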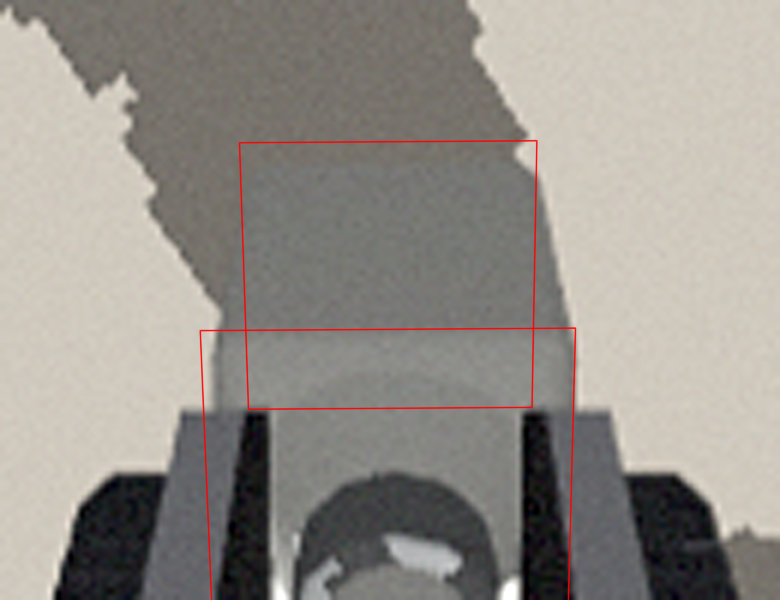

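View pics/s8.png

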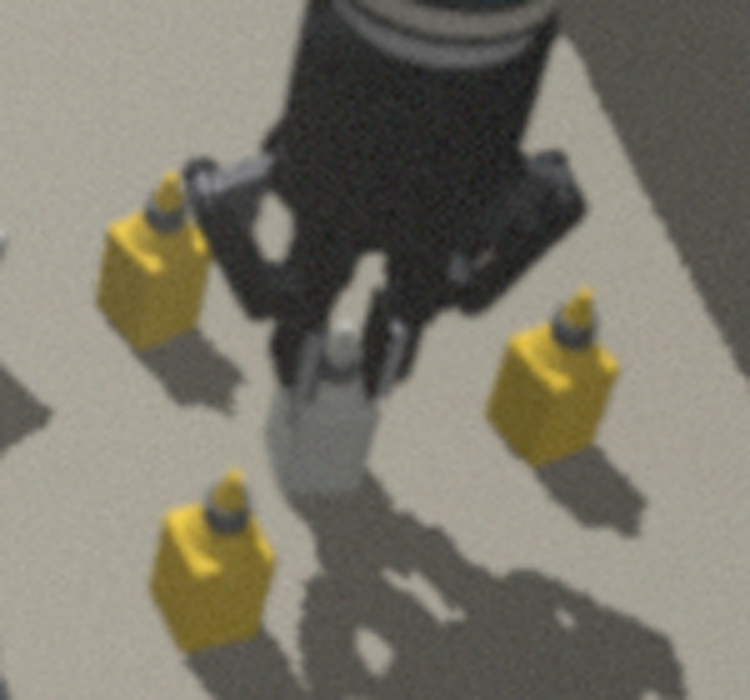

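```bash
python3 - <<'E'
from h import *
C,im=load('w8'); s,p,R=pose()
print(p, (C[2][:3,3]-p)@R)
for k in (0,.01,.02,.03,.04):
    print(k, proj(C,[p+R@[.011,-.0102,-k],p+R@[.011,.0102,-k]]).round(0).tolist())
Cs=cam('scene')
print('scene tcp',proj(Cs,[p,[.38,.3334,0],[.38,.3334,.044],p+R@[0,0,-.025]]).round(1))
E
```

```text
[0.38072594 0.33422526 0.01653973] [ 0.08359293  0.00037723 -0.17149115]
0 [[296.0, 260.0], [332.0, 260.0]]
0.01 [[295.0, 267.0], [333.0, 267.0]]
0.02 [[294.0, 275.0], [334.0, 275.0]]
0.03 [[293.0, 284.0], [336.0, 284.0]]
0.04 [[291.0, 295.0], [337.0, 295.0]]
scene tcp [[462.3 317.3]
 [460.6 322.8]
 [465.  306.6]
 [464.8 307.9]]
```

The scene view shows the fingertips at about shoulder height (~41 mm): the pads sit some 25 mm higher than the reported TCP suggests. The small square is only held around its collar, so I'll open and go about 18 mm lower while watching the force.

```bash
python3 -m handwheel '[[[0,0,0,0,0,0,5.5],[0,0,0,0,0,0,5.5],[0,0,0,0,0,0,5.5],[0,0,0.8,0,0,0,5.5],[0,0,0,0,0,0,5.5]]]' 30
python3 - <<'E'
from h import *
plan(.380,.3334,-.002,np.radians(-34.4))
C,im=wsnap('w9')
im=ctrl.snapshot('scene')[:,:,::-1];C=cam('scene')
cv2.imwrite('pics/s9.png',panel(C,im,400,230,150,140,4))
E
```

```text
time_s: 13.92
ee_pos: [0.3809, 0.3343, 0.0081]
ee_rot: [0.0, 0.886, 0.463, 0.002]
force: [-0.8, 0.2, 0.2]
grip_width: 0.0552
t 13.93 p [0.3809 0.3343 0.0081] jaw -34.8 turn [ 0.002 -0.003 -0.007] | shift before [-0.13 -0.02  1.01] | after turn [-0.13 -0.02  1.01] q7 -1.63 w 0.0552 F [-0.8  0.2  0.2]
```

View pics/s9.png

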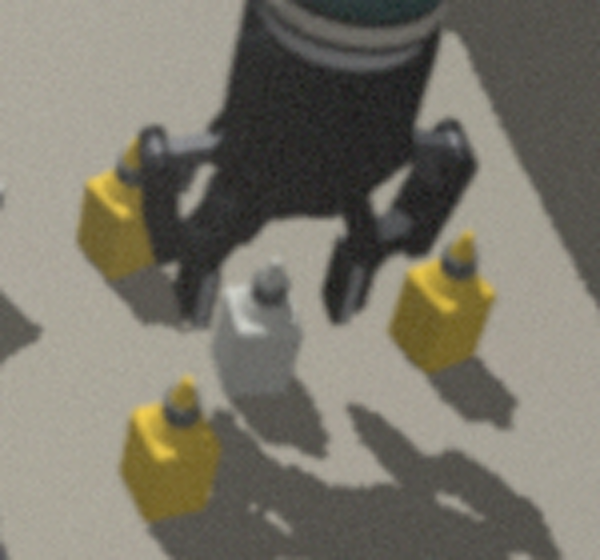

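View pics/w9.png

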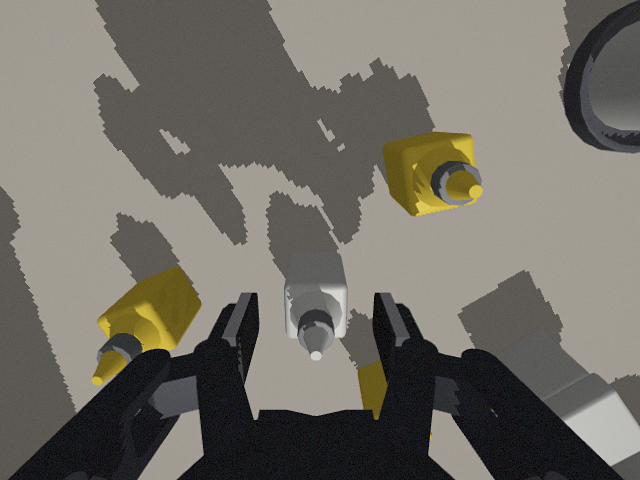

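```bash
python3 - <<'E'
from h import *
s,p,R=pose(); Cs=cam('scene'); C,_=load('w9')
for z in (.01,.02,.03,.04,.05):
    a=back(Cs,[(467.3,310.5)],z)[0]; b=back(C,[(258,293),(374,293)],z); m=b.mean(0)
    print(z,'scene mid tool',((a-p)@R*1000).round(1),'wrist mid',((m-p)@R*1000).round(1),'gap',np.linalg.norm(b[1]-b[0]).round(4))
# bottle in scene
for px,z in [((400+270/4,230+262/4),.074),((400+268/4,230+290/4),.056)]:
    a=back(Cs,[px],z)[0]; print('bottle scene',a.round(4),((a-p)@R*1000).round(1))
a=back(C,[(316,355)],.074)[0]; print('bottle wrist nozzle',a.round(4),((a-p)@R*1000).round(1))
E
```

```text
0.01 scene mid tool [-21.9 -15.4  -1.6] wrist mid [-9.3  0.9 -1.6] gap 0.0669
0.02 scene mid tool [-13.2 -11.5 -11.6] wrist mid [ -3.8   0.9 -11.5] gap 0.0629
0.03 scene mid tool [ -4.5  -7.6 -21.6] wrist mid [  1.6   0.8 -21.5] gap 0.059
0.04 scene mid tool [  4.2  -3.7 -31.5] wrist mid [  7.1   0.8 -31.5] gap 0.055
0.05 scene mid tool [ 12.9   0.2 -41.5] wrist mid [ 12.5   0.8 -41.5] gap 0.0511
bottle scene [0.382  0.3338 0.074 ] [  0.1   1.3 -65.5]
bottle scene [0.3799 0.3351 0.056 ] [ -0.1  -1.2 -47.5]
bottle wrist nozzle [0.3808 0.3331 0.074 ] [ -1.2   0.7 -65.5]
```

```bash
python3 -m handwheel '[[[-0.1,0,0.8,0,0,0,5.5],[0,0,0,0,0,0,5.5]]]' 30
python3 - <<'E'
from h import *
plan(.380,.3334,-.011,np.radians(-34.4))
E
python3 -m handwheel '[[[0,0,0.9,0,0,0,5.5],[0,0,0,0,0,0,5.5]]]' 30
python3 - <<'E'
from h import *
plan(.380,.3334,-.011,np.radians(-34.4))
im=ctrl.snapshot('scene')[:,:,::-1];C=cam('scene')
cv2.imwrite('pics/s10.png',panel(C,im,400,230,150,140,4))
E
```

```text
time_s: 14.28
ee_pos: [0.3806, 0.3338, -0.0001]
ee_rot: [0.0, 0.886, 0.463, 0.002]
force: [0.2, -0.6, 0.1]
grip_width: 0.055
t 14.28 p [ 3.806e-01  3.338e-01 -1.000e-04] jaw -34.8 turn [ 0.002 -0.004 -0.007] | shift before [-0.07 -0.03  1.09] | after turn [-0.06 -0.03  1.09] q7 -1.63 w 0.055 F [ 0.2 -0.6  0.1]
time_s: 14.52
ee_pos: [0.3806, 0.3338, -0.0098]
ee_rot: [0.0, 0.886, 0.463, 0.002]
force: [0.6, -0.4, 0.1]
grip_width: 0.0549
t 14.53 p [ 0.3806  0.3338 -0.0098] jaw -34.8 turn [ 0.002 -0.003 -0.007] | shift before [-0.06 -0.03  0.12] | after turn [-0.06 -0.03  0.12] q7 -1.63 w 0.0549 F [ 0.6 -0.4  0.1]
```

View pics/s10.png

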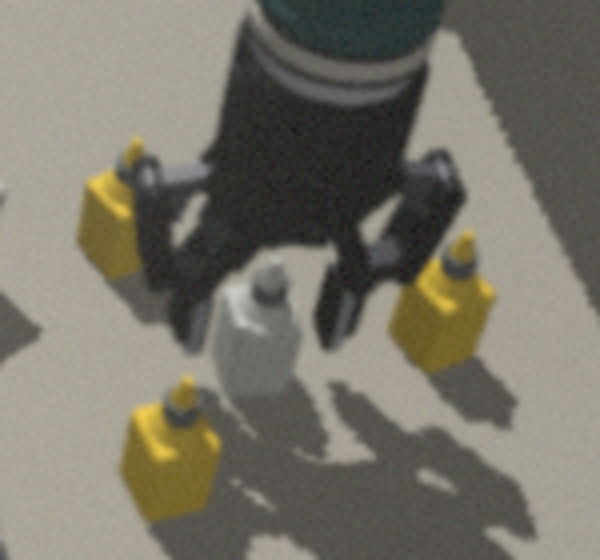

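```bash
python3 -m handwheel '[[[0,0,0,0,0,0,2],[0,0,0,0,0,0,2],[0,0,0,0,0,0,2],[0,0,0,0,0,0,2],[0,0,0,0,0,0,2]]]' 35
python3 - <<'E'
from h import *
plan(.380,.3334,-.010,np.radians(-34.4))
E
```

```text
time_s: 15.2
ee_pos: [0.381, 0.3341, -0.0091]
ee_rot: [-0.0, 0.886, 0.463, 0.003]
force: [0.4, -0.2, -1.3]
grip_width: 0.0295
t 15.2 p [ 0.381   0.3341 -0.0091] jaw -34.8 turn [ 0.002 -0.005 -0.007] | shift before [-0.12 -0.04  0.09] | after turn [-0.12 -0.04  0.09] q7 -1.63 w 0.0295 F [ 0.4 -0.2 -1.3]
```

```bash
python3 -m handwheel '[[[0,0,-2,0,0,0,2],[0,0,-4,0,0,0,2],[0,0,-4,0,0,0.15,2],[0,0,-3,0,0,0.16,2],[0,0,0,0,0,0.16,2],[0,0,0,0,0,0.16,2],[0,0,0,0,0,0.16,2],[0,0,0,0,0,0,2]]]'
python3 - <<'E'
from h import *
plan(.53,-.145,.12,np.radians(-80.4))
C,im=wsnap('w11')
E
```

```text
time_s: 16.2
ee_pos: [0.3794, 0.333, 0.125]
ee_rot: [-0.001, 0.997, 0.075, 0.002]
force: [0.3, 0.3, -0.3]
grip_width: 0.0293
t 16.2 p [0.3794 0.333  0.125 ] jaw -81.5 turn [-0.002 -0.003 -0.018] | shift before [ 7.78 49.5   0.42] | after turn [ 6.87 49.64  0.5 ] q7 -2.18 w 0.0293 F [ 0.3  0.3 -0.3]
```

View pics/w11.png

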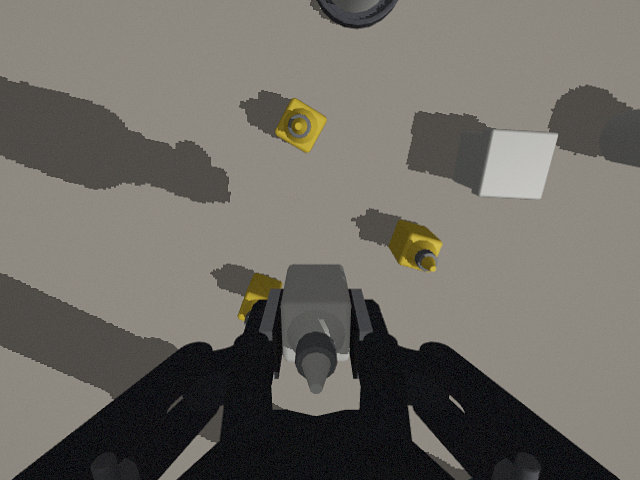

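```bash
python3 -m handwheel '[[[0.8,5.5,0,0,0,0,2],[0.8,5.5,0,0,0,0,2],[0.8,5.5,0,0,0,0,2],[0.8,5.5,0,0,0,0,2],[0.8,5.5,0,0,0,0,2],[0.8,5.5,0,0,0,0,2],[0.8,5.5,0,0,0,0,2],[0.8,5.5,0,0,0,0,2],[0.8,5.5,0,0,0,0,2],[0,0,0,0,0,0,2],[0,0,0,0,0,0,2]]]'
python3 - <<'E'
from h import *
C,im=wsnap('w12');plan(.6445,-.1403,.10,np.radians(-80.4))
for o in [outline('s',.05,.6445,-.1403,.012,np.radians(9.6)),outline('s',.05,.4709,-.2034,.054,np.radians(25.6)),outline('r',.05,.5537,-.332,.012)]: draw(im,C,o)
cv2.imwrite('pics/w12o.png',im)
E
```

```text
time_s: 17.62
ee_pos: [0.5388, -0.1557, 0.1219]
ee_rot: [-0.003, 0.996, 0.091, 0.004]
force: [-0.5, -0.0, -1.1]
grip_width: 0.0293
t 17.68 p [ 0.5389 -0.1561  0.122 ] jaw -79.5 turn [-0.005 -0.009  0.016] | shift before [10.65  0.38  2.29] | after turn [10.67  0.21  2.2 ] q7 -1.16 w 0.0296 F [ 0.5 -0.1  0.5]
```

View pics/w12o.png

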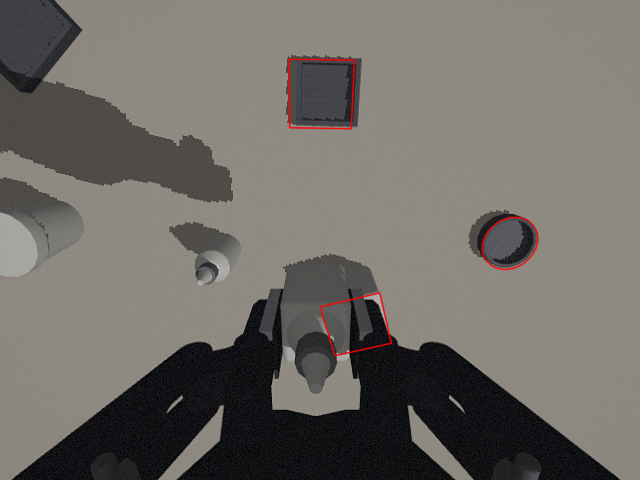

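```bash
python3 - <<'E'
from h import *
C,im=load('w12')
a=panel(C,im,265,35,120,110,6,[outline('s',.05,.6445,-.1403,.012,np.radians(9.6)),outline('s',.042,.6445,-.1403,.012,np.radians(9.6))])
cv2.imwrite('pics/w12z.png',a)
E
```

```text
(no output)
```

View pics/w12z.png

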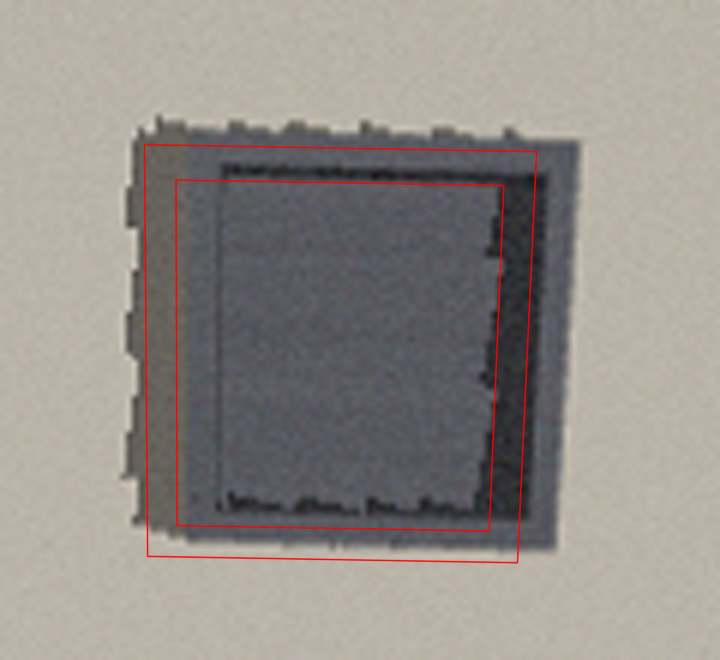

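```bash
cat >> h.py <<'E'
def sq(C,px,z):
    P=back(C,px,z)[:,:2]; c=P.mean(0); e=[np.linalg.norm(P[i]-P[(i+1)%4]) for i in range(4)]
    a=[np.degrees(np.arctan2(*(P[(i+1)%4]-P[i])[::-1]))%90 for i in range(4)]
    print(c.round(4),'sides',np.round(e,4),'yaw%90',np.round(a,1))
E
python3 - <<'E'
from h import *
C,im=load('w12')
f=lambda x,y:(265+(x+.5)/6-.5,35+(y+.5)/6-.5)
sq(C,[f(188,130),f(580,140),f(555,548),f(188,540)],.012)
sq(C,[f(218,165),f(546,175),f(528,520),f(218,514)],.012)
E
```

```text
[ 0.6472 -0.1453] sides [0.0499 0.0494 0.0495 0.0496] yaw%90 [9.2 9.1 9.4 9.5]
[ 0.6469 -0.1454] sides [0.042  0.0418 0.0417 0.0422] yaw%90 [8.9 9.4 9.5 9.8]
```

```bash
python3 - <<'E'
from h import *
plan(.647,-.1453,.05,np.radians(-80.7))
E
```

```text
t 17.68 p [ 0.5389 -0.1561  0.122 ] jaw -79.5 turn [-0.005 -0.009  0.021] | shift before [10.76  0.95  7.29] | after turn [10.84  0.68  7.2 ] q7 -1.16 w 0.0296 F [ 0.5 -0.1  0.5]
```

```bash
python3 -m handwheel '[[[5.4,0.4,0,-0.005,-0.009,0.021,2],[5.4,0.4,0,0,0,0,2],[0,0,4,0,0,0,2],[0,0,2,0,0,0,2],[0,0,0,0,0,0,2],[0,0,0,0,0,0,2]]]'
python3 - <<'E'
from h import *
plan(.647,-.1453,.03,np.radians(-80.7))
E
```

```text
time_s: 18.42
ee_pos: [0.6464, -0.1321, 0.0604]
ee_rot: [-0.003, 0.996, 0.09, -0.002]
force: [-0.1, 0.3, -0.2]
grip_width: 0.029
t 18.43 p [ 0.6464 -0.1321  0.0604] jaw -79.7 turn [-0.006  0.004  0.018] | shift before [-0.17  1.32  3.03] | after turn [-0.16  1.31  3.04] q7 -1.22 w 0.029 F [-0.1  0.3 -0.2]
```

```bash
python3 -m handwheel '[[[-0.16,1.31,0,-0.006,0.004,0.018,2],[0,0,2,0,0,0,2],[0,0,0,0,0,0,2],[0,0,0,0,0,0,2]]]'
python3 - <<'E'
from h import *
plan(.647,-.1453,-.005,np.radians(-80.7))
E
```

```text
time_s: 18.92
ee_pos: [0.6479, -0.147, 0.0413]
ee_rot: [0.001, 0.997, 0.08, 0.002]
force: [0.1, 0.1, -1.1]
grip_width: 0.0294
t 18.93 p [ 0.6479 -0.147   0.0413] jaw -80.8 turn [ 0.002 -0.003 -0.002] | shift before [-0.07 -0.19  4.63] | after turn [-0.06 -0.19  4.63] q7 -1.22 w 0.0294 F [ 0.1  0.1 -1.1]
```

```bash
python3 -m handwheel '[[[-0.06,-0.19,1.5,0,0,0,2],[0,0,1.2,0,0,0,2],[0,0,0.9,0,0,0,2],[0,0,0.4,0,0,0,2],[0,0,0,0,0,0,2],[0,0,0,0,0,0,2]]]'
python3 - <<'E'
from h import *
plan(.647,-.1453,-.0055,np.radians(-80.7))
E
```

```text
time_s: 19.68
ee_pos: [0.6469, -0.1446, -0.0021]
ee_rot: [0.0, 0.997, 0.081, 0.001]
force: [0.3, -1.6, -1.5]
grip_width: 0.0294
t 19.68 p [ 0.6469 -0.1446 -0.0021] jaw -80.8 turn [ 0.001 -0.003 -0.001] | shift before [-0.01  0.07  0.34] | after turn [-0.01  0.07  0.34] q7 -1.23 w 0.0294 F [ 0.3 -1.6 -1.5]
```

```bash
python3 -m handwheel '[[[0,0.07,0.3,0,0,0,2],[0,0,0.15,0,0,0,2],[0,0,0,0,0,0,2]]]'
python3 - <<'E'
from h import *
plan(.647,-.1453,-.0055,np.radians(-80.7))
im=ctrl.snapshot('scene')[:,:,::-1];C=cam('scene')
cv2.imwrite('pics/s13.png',panel(C,im,150,180,150,120,4))
E
```

```text
time_s: 20.05
ee_pos: [0.6478, -0.1457, -0.005]
ee_rot: [0.001, 0.997, 0.08, 0.002]
force: [0.1, -0.2, -0.9]
grip_width: 0.0291
t 20.05 p [ 0.6478 -0.1457 -0.005 ] jaw -80.8 turn [ 0.002 -0.004 -0.001] | shift before [-0.07 -0.05  0.05] | after turn [-0.07 -0.05  0.05] q7 -1.22 w 0.0291 F [ 0.1 -0.2 -0.9]
```

View pics/s13.png

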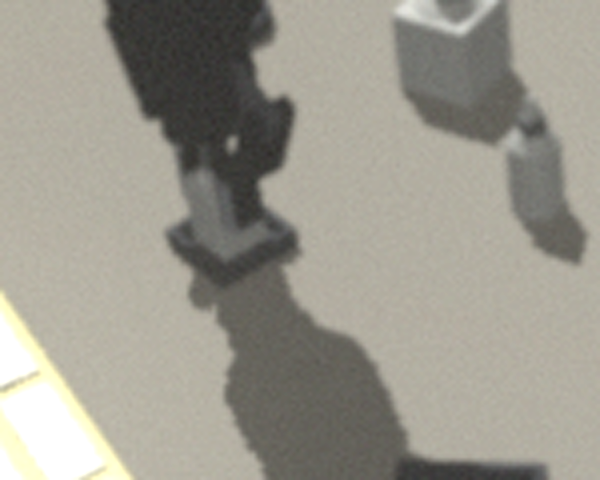

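```bash
python3 -m handwheel '[[[0,0,0.12,0,0,0,2],[0,0,0,0,0,0,3],[0,0,0,0,0,0,3.5],[0,0,0,0,0,0,6],[0,0,0,0,0,0,6],[0,0,-3,0,0,0,6],[0,0,-4,0,0,0,6],[0,0,-4,0,0,0,6],[0,0,-1,0,0,0,6],[0,0,0,0,0,0,6],[0,0,0,0,0,0,6]]]'
python3 - <<'E'
from h import *
C,im=wsnap('w14');plan(.495,-.077,.13)
for o in [outline('s',.05,.647,-.1453,.012,np.radians(9.3)),outline('s',.03,.647,-.1453,.048,np.radians(9.3)),outline('s',.03,.647,-.1453,.004,np.radians(9.3)),outline('s',.05,.4709,-.2034,.054,np.radians(25.6)),outline('r',.03,.4948,-.0769,.044)]: draw(im,C,o)
cv2.imwrite('pics/w14o.png',im)
E
```

```text
time_s: 21.48
ee_pos: [0.6455, -0.1451, 0.1143]
ee_rot: [0.0, 0.997, 0.081, -0.0]
force: [-0.6, 0.0, 0.6]
grip_width: 0.0599
t 21.52 p [ 0.6453 -0.1451  0.1141] jaw -80.8 turn [-0.     0.001  0.   ] | shift before [-13.74  -9.14  -1.57] | after turn [-13.74  -9.14  -1.59] q7 -1.23 w 0.0599 F [1.  0.4 0.1]
```

View pics/w14o.png

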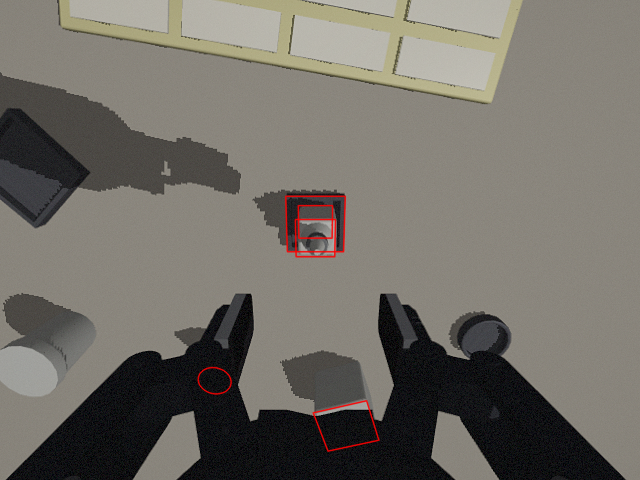

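```bash
python3 -m handwheel '[[[-4.6,-3,0,0,0,0,6],[-4.6,-3,0,0,0,0,6],[-4.6,-3,0,0,0,0,6],[0,0,0,0,0,0,6],[0,0,0,0,0,0,6]]]'
python3 - <<'E'
from h import *
C,im=wsnap('w15');plan(.495,-.077,.06)
ol=[outline('r',.03,.4948,-.0769,.044),outline('r',.03,.4948,-.0769,.0),outline('r',.016,.4948,-.0769,.054)]
u,v=proj(C,[[.4948,-.0769,.044]])[0].astype(int)
cv2.imwrite('pics/w15z.png',panel(C,im,max(0,u-50),max(0,v-50),100,100,6,ol)); print(u-50,v-50)
E
```

```text
time_s: 22.15
ee_pos: [0.4867, -0.0764, 0.1082]
ee_rot: [-0.001, 0.997, 0.081, -0.006]
force: [-0.1, 0.2, 0.1]
grip_width: 0.0599
t 22.2 p [ 0.486  -0.0764  0.108 ] jaw -80.8 turn [-0.003  0.013  0.   ] | shift before [0.94 0.21 4.79] | after turn [0.88 0.2  4.8 ] q7 -1.31 w 0.06 F [-0.3  0.2  0. ]
266 179
```

View pics/w15z.png

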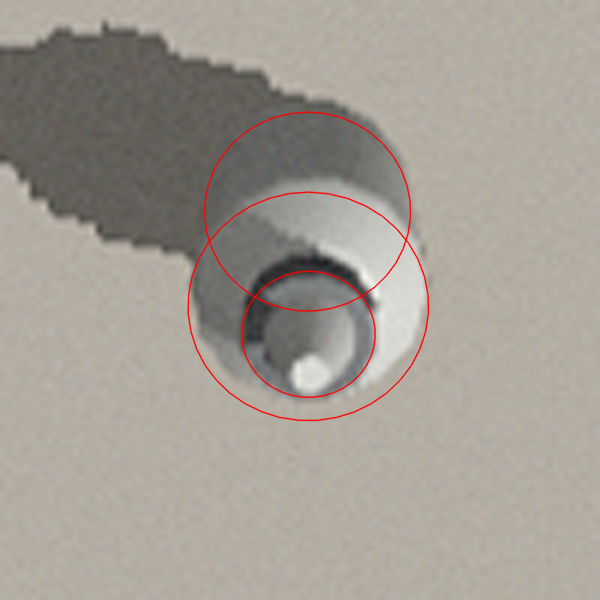

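View pics/w15.png

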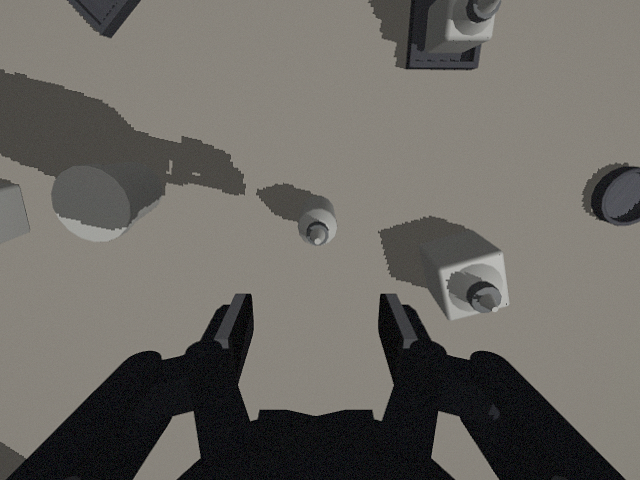

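```bash
python3 -m handwheel '[[[1.05,0.2,0,-0.003,0.013,0,5.5],[0,0,2.5,0,0,0,5.5],[0,0,2,0,0,0,5.5],[0,0,0,0,0,0,5.5],[0,0,0,0,0,0,5.5]]]'
python3 - <<'E'
from h import *
plan(.4965,-.077,-.01)
E
```

```text
time_s: 22.82
ee_pos: [0.5076, -0.0792, 0.062]
ee_rot: [0.001, 0.997, 0.079, 0.006]
force: [-0.0, 0.1, 0.5]
grip_width: 0.0548
t 22.82 p [ 0.5076 -0.0792  0.062 ] jaw -80.9 turn [ 0.004 -0.011  0.   ] | shift before [-1.14 -0.42  7.19] | after turn [-1.06 -0.39  7.2 ] q7 -1.31 w 0.0548 F [-0.   0.1  0.5]
```

```bash
python3 -m handwheel '[[[-1.06,-0.39,0,0.004,-0.011,0,5.5],[0,0,0,0,0,0,5.5],[0,0,0,0,0,0,5.5]]]'
python3 - <<'E'
from h import *
plan(.4965,-.077,-.01)
E
```

```text
time_s: 23.2
ee_pos: [0.4971, -0.0771, 0.0635]
ee_rot: [-0.0, 0.997, 0.079, 0.001]
force: [-0.1, 0.4, 0.0]
grip_width: 0.055
t 23.2 p [ 0.4971 -0.0771  0.0635] jaw -80.9 turn [ 0.    -0.003  0.   ] | shift before [-0.07 -0.02  7.35] | after turn [-0.05 -0.02  7.35] q7 -1.31 w 0.055 F [-0.1  0.4  0. ]
```

```bash
python3 -m handwheel '[[[-0.05,-0.02,2.2,0,0,0,5.5],[0,0,0,0,0,0,5.5],[0,0,2,0,0,0,5.5],[0,0,0,0,0,0,5.5],[0,0,0,0,0,0,5.5]]]'
python3 - <<'E'
from h import *
plan(.4965,-.077,-.01); wsnap('w16')
E
```

```text
time_s: 23.82
ee_pos: [0.4994, -0.0773, 0.024]
ee_rot: [0.0, 0.997, 0.079, 0.004]
force: [0.2, 0.2, -0.2]
grip_width: 0.0547
t 23.82 p [ 0.4994 -0.0773  0.024 ] jaw -80.9 turn [ 0.001 -0.009  0.   ] | shift before [-0.31 -0.08  3.4 ] | after turn [-0.28 -0.07  3.4 ] q7 -1.31 w 0.0547 F [ 0.2  0.2 -0.2]
```

View pics/w16.png

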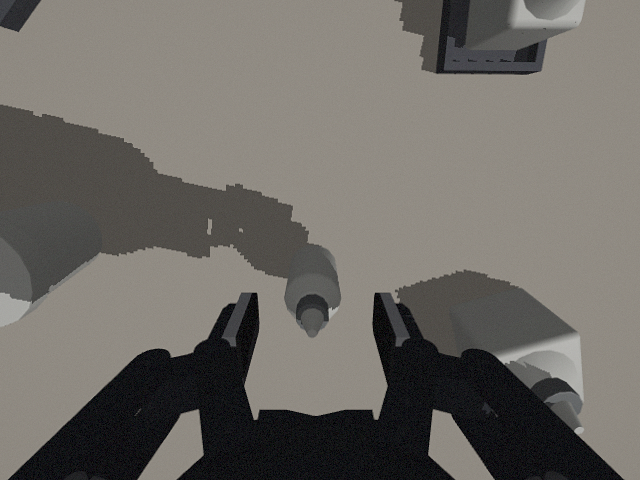

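```bash
python3 -m handwheel '[[[-0.28,-0.07,1.2,0,-0.009,0,5.5],[0,0,1.2,0,0,0,5.5],[0,0,0.9,0,0,0,5.5],[0,0,0,0,0,0,5.5],[0,0,0,0,0,0,2],[0,0,0,0,0,0,2],[0,0,0,0,0,0,2],[0,0,0,0,0,0,2],[0,0,0,0,0,0,2]]]' 35
python3 - <<'E'
from h import *
plan(.4965,-.077,-.01); wsnap('w17')
E
```

```text
time_s: 25.0
ee_pos: [0.4971, -0.0771, -0.0101]
ee_rot: [0.001, 0.997, 0.079, 0.0]
force: [1.1, 0.5, -0.6]
grip_width: 0.0288
t 25.0 p [ 0.4971 -0.0771 -0.0101] jaw -80.9 turn [ 0.002 -0.001  0.   ] | shift before [-0.06 -0.02 -0.01] | after turn [-0.06 -0.02 -0.01] q7 -1.31 w 0.0288 F [ 1.1  0.5 -0.6]
```

View pics/w17.png

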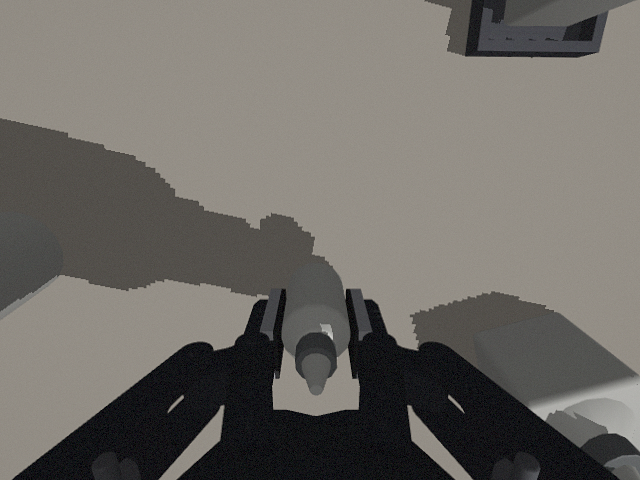

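```bash
python3 -m handwheel '[[[0,0,-2,0,0,0,2],[0,0,-4,0,0,0,2],[0,0,-4,0,0,0,2],[0,0,-3,0,0,0,2],[0,0,0,0,0,0,2]]]'
python3 - <<'E'
from h import *
plan(.455,-.325,.12)
E
```

```text
time_s: 25.68
ee_pos: [0.4965, -0.0768, 0.123]
ee_rot: [0.001, 0.997, 0.079, -0.0]
force: [0.2, -1.4, -1.1]
grip_width: 0.0287
t 25.68 p [ 0.4965 -0.0768  0.123 ] jaw -80.9 turn [ 0.001  0.001 -0.   ] | shift before [-8.   23.86  0.34] | after turn [-8.   23.86  0.3 ] q7 -1.32 w 0.0287 F [ 0.2 -1.4 -1.1]
```

```bash
python3 -m handwheel '[[[-1.6,4.8,0,0,0,0,2],[-1.6,4.8,0,0,0,0,2],[-1.6,4.8,0,0,0,0,2],[-1.6,4.8,0,0,0,0,2],[-1.6,4.6,0,0,0,0,2],[0,0,0,0,0,0,2],[0,0,0,0,0,0,2]]]'
python3 - <<'E'
from h import *
C,im=wsnap('w18');plan(.5537,-.332,.12)
ol=[outline('r',.05,.5537,-.332,.012),outline('r',.042,.5537,-.332,.012)]
u,v=proj(C,[[.5537,-.332,.012]])[0].astype(int)
u0,v0=max(0,u-50),max(0,v-50); print(u0,v0)
a=panel(C,im,u0,v0,100,100,6,ol); cv2.imwrite('pics/w18z.png',a)
E
```

```text
time_s: 26.55
ee_pos: [0.4516, -0.3276, 0.115]
ee_rot: [-0.003, 0.997, 0.082, -0.005]
force: [-0.4, 0.4, -1.0]
grip_width: 0.0286
t 26.6 p [ 0.4514 -0.3279  0.1151] jaw -80.6 turn [-0.006  0.009  0.   ] | shift before [10.02  2.07 -0.6 ] | after turn [10.02  2.07 -0.49] q7 -0.84 w 0.0287 F [ 0.7 -1.  -0.9]
292 50
```

View pics/w18z.png

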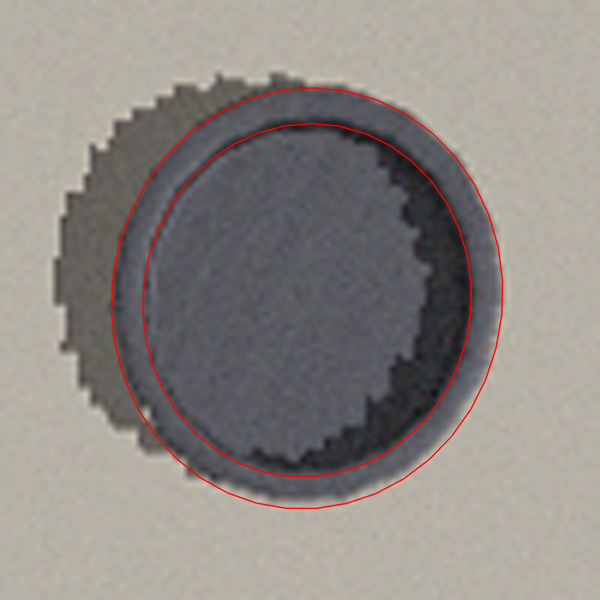

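```bash
python3 -m handwheel '[[[5,1,0,-0.006,0.009,0,2],[5,1,0,0,0,0,2],[0,0,3,0,0,0,2],[0,0,3,0,0,0,2],[0,0,0,0,0,0,2],[0,0,0,0,0,0,2]]]'
python3 - <<'E'
from h import *
plan(.5542,-.332,.03)
E
```

```text
time_s: 27.35
ee_pos: [0.5585, -0.3187, 0.0513]
ee_rot: [-0.003, 0.996, 0.089, -0.001]
force: [-0.1, -0.4, 0.0]
grip_width: 0.029
t 27.35 p [ 0.5585 -0.3187  0.0513] jaw -79.8 turn [-0.006  0.001  0.   ] | shift before [-0.66  1.25  2.13] | after turn [-0.66  1.23  2.13] q7 -0.91 w 0.029 F [-0.1 -0.4  0. ]
```

```bash
python3 -m handwheel '[[[-0.66,1.24,0,-0.006,0,0,2],[0,0,1,0,0,0,2],[0,0,0,0,0,0,2],[0,0,0,0,0,0,2]]]'
python3 - <<'E'
from h import *
plan(.5542,-.332,-.006)
E
```

```text
time_s: 27.85
ee_pos: [0.5547, -0.3345, 0.0436]
ee_rot: [0.002, 0.996, 0.089, 0.001]
force: [-0.0, 0.0, -0.8]
grip_width: 0.029
t 27.85 p [ 0.5547 -0.3345  0.0436] jaw -79.8 turn [ 0.003 -0.002  0.   ] | shift before [-0.01 -0.27  4.96] | after turn [-0.   -0.25  4.96] q7 -0.9 w 0.029 F [-0.   0.  -0.8]
```

```bash
python3 -m handwheel '[[[0,-0.25,1.6,0,0,0,2],[0,0,1.4,0,0,0,2],[0,0,0.9,0,0,0,2],[0,0,0.5,0,0,0,2],[0,0,0,0,0,0,2],[0,0,0,0,0,0,2]]]'
python3 - <<'E'
from h import *
plan(.5542,-.332,-.006)
E
```

```text
time_s: 28.6
ee_pos: [0.5541, -0.3312, -0.0044]
ee_rot: [0.001, 0.996, 0.089, 0.001]
force: [0.4, -0.3, -1.0]
grip_width: 0.0288
t 28.6 p [ 0.5541 -0.3312 -0.0044] jaw -79.8 turn [ 0.002 -0.001  0.   ] | shift before [-0.01  0.08  0.16] | after turn [-0.01  0.08  0.16] q7 -0.9 w 0.0288 F [ 0.4 -0.3 -1. ]
```

```bash
python3 -m handwheel '[[[0,0.05,0.2,0,0,0,2],[0,0,0.05,0,0,0,2],[0,0,0,0,0,0,3],[0,0,0,0,0,0,3.5],[0,0,0,0,0,0,6],[0,0,0,0,0,0,6],[0,0,-3,0,0,0,6],[0,0,-4,0,0,0,6],[0,0,-4,0,0,0,6],[0,0,-1,0,0,0,8.5],[0,0,0,0,0,0,8.5],[0,0,0,0,0,0,8.5]]]'
python3 - <<'E'
from h import *
C,im=wsnap('w19');plan(.471,-.2034,.10,np.radians(-64.4))
for o in [outline('r',.05,.5542,-.332,.012),outline('r',.03,.5542,-.332,.048),outline('r',.03,.5542,-.332,.004),outline('s',.05,.471,-.2034,.054,np.radians(25.6)),outline('s',.05,.471,-.2034,.0,np.radians(25.6))]: draw(im,C,o)
cv2.imwrite('pics/w19o.png',im)
E
```

```text
time_s: 30.1
ee_pos: [0.5531, -0.3309, 0.1152]
ee_rot: [0.0, 0.996, 0.089, -0.0]
force: [-0.4, 0.6, 0.4]
grip_width: 0.0852
t 30.15 p [ 0.5529 -0.3308  0.115 ] jaw -79.8 turn [ 0.     0.001 -0.268] | shift before [ -5.8  -13.99   1.5 ] | after turn [ -1.88 -15.03   1.5 ] q7 -0.9 w 0.0853 F [0.2 0.1 0.8]
```

View pics/w19o.png

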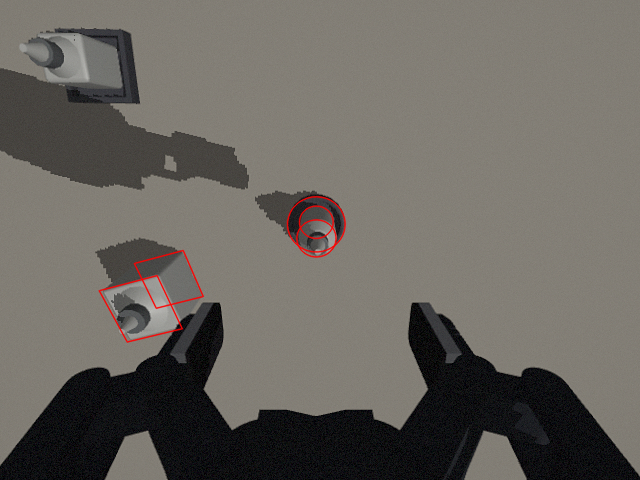

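```bash
python3 -m handwheel '[[[0,0,0,0,0,-0.134,8.5],[0,0,0,0,0,-0.134,8.5],[-0.9,-5,0,0,0,0,8.5],[-0.8,-5,0,0,0,0,8.5],[-0.8,-5,0,0,0,0,8.5],[0,0,0,0,0,0,8.5],[0,0,0,0,0,0,8.5]]]'
python3 - <<'E'
from h import *
C,im=wsnap('w20');plan(.471,-.2034,.06,np.radians(-64.4))
u,v=proj(C,[[.471,-.2034,.054]])[0].astype(int); u0,v0=u-60,v-60; print(u0,v0)
cv2.imwrite('pics/w20z.png',panel(C,im,u0,v0,120,120,5,[outline('s',.05,.471,-.2034,.054,np.radians(25.6)),outline('s',.05,.471,-.2034,.0,np.radians(25.6))]))
E
```

```text
time_s: 31.02
ee_pos: [0.4572, -0.2022, 0.1066]
ee_rot: [-0.004, 0.974, 0.225, -0.006]
force: [0.4, -0.5, -0.2]
grip_width: 0.085
t 31.07 p [ 0.4567 -0.202   0.1064] jaw -63.9 turn [-0.012  0.011  0.008] | shift before [1.28 0.81 4.62] | after turn [1.23 0.74 4.64] q7 -0.83 w 0.0851 F [-0.3  0.1  0.1]
265 169
```

View pics/w20z.png

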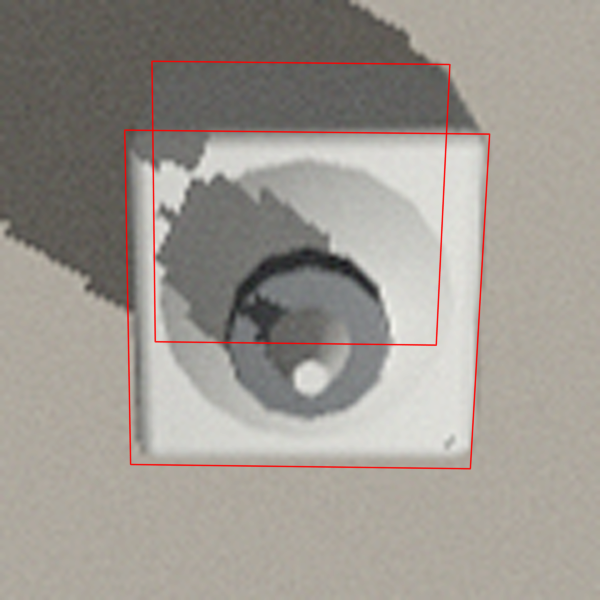

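```bash
python3 -m handwheel '[[[1.0,0.75,0,-0.012,0.011,0.008,8.5],[0,0,2,0,0,0,8.5],[0,0,0,0,0,0,8.5],[0,0,0,0,0,0,8.5]]]'
python3 - <<'E'
from h import *
plan(.4713,-.2038,-.004,np.radians(-64.4))
E
```

```text
time_s: 31.58
ee_pos: [0.4753, -0.2087, 0.086]
ee_rot: [0.002, 0.976, 0.219, 0.003]
force: [0.5, -0.1, 0.5]
grip_width: 0.085
t 31.57 p [ 0.4753 -0.2087  0.086 ] jaw -64.7 turn [ 0.006 -0.005 -0.005] | shift before [-0.19 -0.66  9.  ] | after turn [-0.15 -0.61  9.  ] q7 -0.85 w 0.085 F [ 0.5 -0.1  0.5]
```

```bash
python3 -m handwheel '[[[-0.15,-0.61,1.5,0.006,-0.005,-0.005,8.5],[0,0,2,0,0,0,8.5],[0,0,0,0,0,0,8.5],[0,0,0,0,0,0,8.5]]]'
python3 - <<'E'
from h import *
plan(.4713,-.2038,-.004,np.radians(-64.4)); wsnap('w21')
E
```

```text
time_s: 32.08
ee_pos: [0.4722, -0.2037, 0.0503]
ee_rot: [0.0, 0.975, 0.222, 0.001]
force: [-0.6, -0.2, 0.1]
grip_width: 0.0847
t 32.08 p [ 0.4722 -0.2037  0.0503] jaw -64.4 turn [ 0.001 -0.001  0.   ] | shift before [-0.1  -0.04  5.43] | after turn [-0.09 -0.03  5.43] q7 -0.86 w 0.0847 F [-0.6 -0.2  0.1]
```

View pics/w21.png

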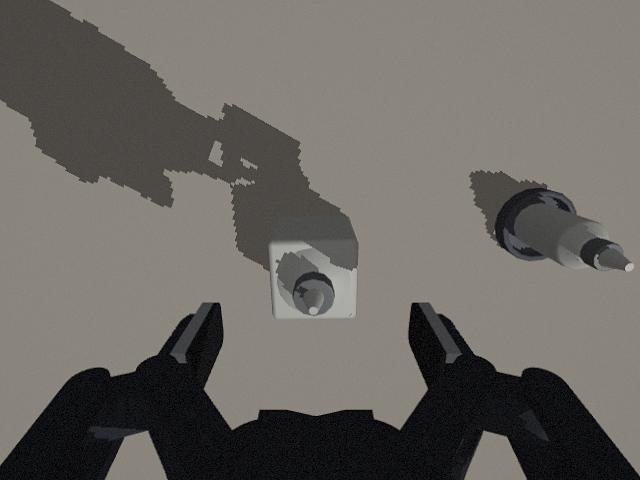

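```bash
python3 -m handwheel '[[[-0.15,-0.04,2,0,0,0,8.5],[0,0,2,0,0,0,8.5],[0,0,1.2,0,0,0,8.5],[0,0,0,0,0,0,8.5],[0,0,0,0,0,0,8.5]]]'
python3 - <<'E'
from h import *
plan(.4713,-.2038,-.004,np.radians(-64.4))
E
```

```text
time_s: 32.75
ee_pos: [0.4736, -0.205, 0.0001]
ee_rot: [0.002, 0.975, 0.222, 0.004]
force: [-0.2, 1.0, -0.2]
grip_width: 0.0849
t 32.75 p [ 4.736e-01 -2.050e-01  1.000e-04] jaw -64.4 turn [ 0.006 -0.006 -0.   ] | shift before [-0.16 -0.21  0.4 ] | after turn [-0.16 -0.2   0.41] q7 -0.86 w 0.0849 F [-0.2  1.  -0.2]
```

```bash
python3 -m handwheel '[[[-0.16,-0.2,0.45,0.006,-0.006,0,8.5],[0,0,0,0,0,0,8.5],[0,0,0,0,0,0,4],[0,0,0,0,0,0,4],[0,0,0,0,0,0,4],[0,0,0,0,0,0,4],[0,0,0,0,0,0,4]]]' 45
python3 - <<'E'
from h import *
plan(.4713,-.2038,-.004,np.radians(-64.4));wsnap('w22')
E
```

```text
time_s: 33.62
ee_pos: [0.4722, -0.2041, -0.0032]
ee_rot: [0.0, 0.975, 0.221, 0.001]
force: [0.8, -0.3, 1.4]
grip_width: 0.0491
t 33.62 p [ 0.4722 -0.2041 -0.0032] jaw -64.4 turn [ 0.001 -0.002 -0.   ] | shift before [-0.07 -0.07  0.08] | after turn [-0.07 -0.07  0.08] q7 -0.87 w 0.0491 F [ 0.8 -0.3  1.4]
```

View pics/w22.png

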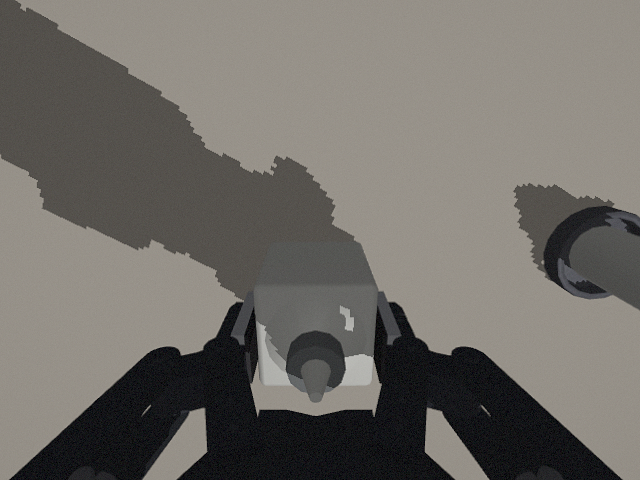

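```bash
python3 -m handwheel '[[[0,0,-2,0,0,0,4],[0,0,-4,0,0,0,4],[0,0,-4,0,0,-0.15,4],[0,0,-2.5,0,0,-0.15,4],[0,0,0,0,0,-0.15,4],[0,0,0,0,0,0,4]]]'
python3 - <<'E'
from h import *
plan(.585,.025,.12,np.radians(-38))
E
```

```text
time_s: 34.42
ee_pos: [0.4697, -0.2036, 0.1238]
ee_rot: [-0.001, 0.898, 0.439, -0.001]
force: [0.5, 0.3, -2.1]
grip_width: 0.0493
t 34.42 p [ 0.4697 -0.2036  0.1238] jaw -37.9 turn [-0.003  0.002  0.002] | shift before [25.12 -4.94  0.34] | after turn [25.11 -4.98  0.38] q7 -0.5 w 0.0493 F [ 0.5  0.3 -2.1]
```

```bash
python3 -m handwheel '[[[5,-1,0,0,0,0,4],[5,-1,0,0,0,0,4],[5,-1,0,0,0,0,4],[5,-1,0,0,0,0,4],[4.5,-1,0,0,0,0,4],[0,0,0,0,0,0,4],[0,0,0,0,0,0,4]]]'
python3 - <<'E'
from h import *
C,im=wsnap('w23');plan(.6514,.1059,.12,np.radians(-38))
u,v=proj(C,[[.6514,.1059,.012]])[0].astype(int); u0,v0=max(0,u-60),max(0,v-60); print(u0,v0)
cv2.imwrite('pics/w23z.png',panel(C,im,u0,v0,120,120,5,[outline('s',.07,.6514,.1059,.012,np.radians(52))]))
E
```

```text
time_s: 35.3
ee_pos: [0.582, 0.0241, 0.1172]
ee_rot: [-0.003, 0.904, 0.428, -0.006]
force: [-0.2, 0.0, -1.5]
grip_width: 0.0493
t 35.35 p [0.5823 0.0246 0.1174] jaw -39.3 turn [-0.01   0.007 -0.022] | shift before [10.67  0.21 -0.34] | after turn [10.66  0.44 -0.26] q7 -0.94 w 0.0497 F [ 0.2  0.7 -1.3]
258 29
```

View pics/w23z.png

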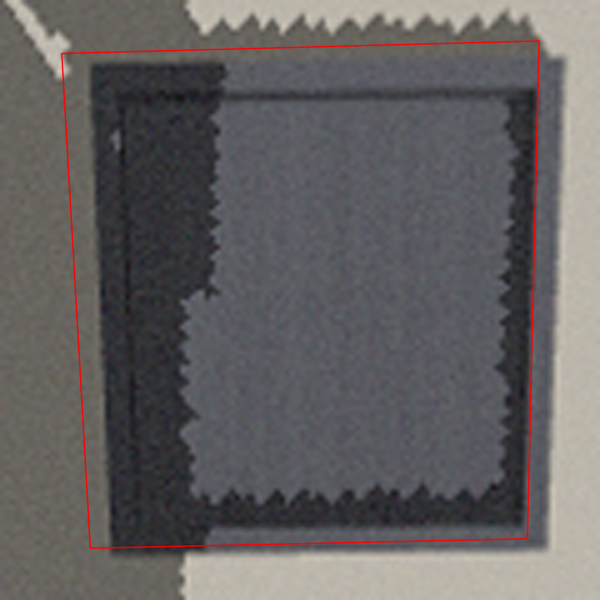

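View pics/w23.png

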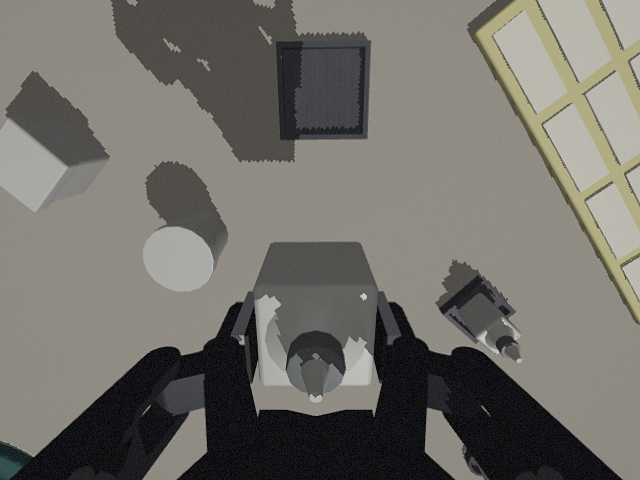

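Rim corners in the 5x crop: (92,65), (565,58), (547,550), (110,550).

```bash
python3 - <<'E'
from h import *
C,im=load('w23')
f=lambda x,y:(258+(x+.5)/5-.5,29+(y+.5)/5-.5)
sq(C,[f(92,65),f(565,58),f(547,550),f(110,550)],.012)
sq(C,[f(122,95),f(535,90),f(523,527),f(136,530)],.012)
plan(.653,.1035,.05,np.radians(-39.5))
E
```

```text
[0.6533 0.1024] sides [0.0695 0.0695 0.0701 0.0688] yaw%90 [51.4 51.5 50.8 51. ]
[0.6532 0.102 ] sides [0.061  0.0618 0.0618 0.0617] yaw%90 [51.3 51.7 51.2 51. ]
t 35.35 p [0.5823 0.0246 0.1174] jaw -39.3 turn [-0.01   0.007  0.004] | shift before [10.63  0.55  6.66] | after turn [10.59  0.44  6.74] q7 -0.94 w 0.0497 F [ 0.2  0.7 -1.3]
```

```bash
python3 -m handwheel '[[[5.2,0.4,0,-0.01,0.007,-0.008,4],[5.2,0.2,0,0,0,0,4],[0,0,3,0,0,0,4],[0,0,2,0,0,0,4],[0,0,0,0,0,0,4],[0,0,0,0,0,0,4]]]'
python3 - <<'E'
from h import *
plan(.6533,.1023,.035,np.radians(-38.8))
E
```

```text
time_s: 36.1
ee_pos: [0.6516, 0.0913, 0.0642]
ee_rot: [0.002, 0.906, 0.423, -0.003]
force: [0.8, -0.5, -1.0]
grip_width: 0.0492
t 36.1 p [0.6516 0.0913 0.0642] jaw -39.9 turn [ 0.001  0.008 -0.02 ] | shift before [ 0.98 -0.58  2.91] | after turn [ 0.97 -0.56  2.92] q7 -1.05 w 0.0492 F [ 0.8 -0.5 -1. ]
```

```bash
python3 -m handwheel '[[[0.98,-0.57,0,0.001,0.008,-0.02,4],[0,0,1.5,0,0,0,4],[0,0,0,0,0,0,4],[0,0,0,0,0,0,4]]]'
python3 - <<'E'
from h import *
plan(.6533,.1023,.001,np.radians(-38.8))
E
```

```text
time_s: 36.6
ee_pos: [0.6546, 0.1026, 0.0502]
ee_rot: [0.0, 0.902, 0.432, 0.002]
force: [0.1, -0.1, -0.5]
grip_width: 0.0495
t 36.6 p [0.6546 0.1026 0.0502] jaw -38.8 turn [ 0.002 -0.003  0.   ] | shift before [-0.12 -0.1   4.92] | after turn [-0.1  -0.09  4.92] q7 -1.05 w 0.0495 F [ 0.1 -0.1 -0.5]
```

```bash
python3 -m handwheel '[[[-0.1,-0.09,1.5,0,0,0,4],[0,0,1.5,0,0,0,4],[0,0,1,0,0,0,4],[0,0,0.5,0,0,0,4],[0,0,0,0,0,0,4],[0,0,0,0,0,0,4]]]'
python3 - <<'E'
from h import *
plan(.6533,.1023,.001,np.radians(-38.8))
E
```

```text
time_s: 37.35
ee_pos: [0.653, 0.1021, 0.0012]
ee_rot: [0.0, 0.902, 0.432, 0.001]
force: [-0.5, 1.0, -1.2]
grip_width: 0.0492
t 37.35 p [0.653  0.1021 0.0012] jaw -38.8 turn [ 0.001 -0.002  0.   ] | shift before [0.04 0.01 0.02] | after turn [0.04 0.01 0.02] q7 -1.07 w 0.0492 F [-0.5  1.  -1.2]
```

```bash
python3 -m handwheel '[[[0,0,0.1,0,0,0,4],[0,0,0,0,0,0,5],[0,0,0,0,0,0,5.5],[0,0,0,0,0,0,8.5],[0,0,0,0,0,0,8.5],[0,0,0,0,0,0,8.5],[0,0,-3,0,0,0,8.5],[0,0,-4,0,0,0,8.5],[0,0,-4,0,0,0,8.5],[0,0,-2,0,0,0,8.5],[0,0,0,0,0,0,8.5],[0,0,0,0,0,0,8.5]]]'
python3 - <<'E'
from h import *
C,im=wsnap('w24');plan(.45,.0,.25)
for o in [outline('s',.07,.6533,.1023,.012,np.radians(51.2)),outline('s',.05,.6533,.1023,.058,np.radians(51.2)),outline('s',.05,.6533,.1023,.004,np.radians(51.2))]: draw(im,C,o)
cv2.imwrite('pics/w24o.png',im)
E
```

```text
time_s: 38.85
ee_pos: [0.6529, 0.102, 0.1344]
ee_rot: [0.0, 0.902, 0.432, 0.001]
force: [-0.1, -0.8, -0.5]
grip_width: 0.0853
t 38.9 p [0.6529 0.102  0.1343] jaw -38.8 turn [ 0.002 -0.002  0.   ] | shift before [-20.64  -9.4  -11.64] | after turn [-20.66  -9.42 -11.57] q7 -1.03 w 0.085 F [-0.4 -0.3 -0.4]
```

View pics/w24o.png

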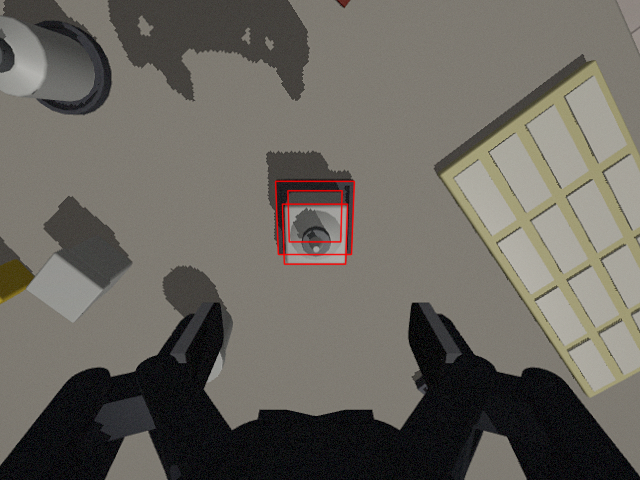

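```bash
python3 -m handwheel '[[[-4,0,-4,0,0,0,8.5],[-4,0,-4,0,0,0,8.5],[-4,0,-4,0,0,0,8.5],[0,0,0,0,0,0,8.5]]]'
python3 - <<'E'
from h import *
im=ctrl.snapshot('top')[:,:,::-1];C=cam('top')
cv2.imwrite('pics/top9.png',panel(C,im,130,120,370,220,2,[outline('r',.05,.5705,.3305,.058),outline('r',.03,.5542,-.332,.048),outline('s',.05,.6533,.1023,.058,np.radians(51.2)),outline('s',.03,.647,-.1453,.048,np.radians(9.3)),outline('s',.048,.4558,.1973,.058,np.radians(6)),outline('r',.054,.4929,.0801,.062)]))
im=ctrl.snapshot('scene')[:,:,::-1]
cv2.imwrite('pics/s25.png',cv2.resize(im[110:430,150:540],None,fx=2,fy=1.8))
plan(.45,.0,.25)
E
```

```text
time_s: 39.4
ee_pos: [0.5732, 0.0057, 0.2503]
ee_rot: [-0.002, 0.902, 0.433, -0.004]
force: [0.7, -0.4, -0.7]
grip_width: 0.0852
t 39.5 p [0.5728 0.0092 0.2476] jaw -38.5 turn [-0.011  0.007  0.   ] | shift before [-8.36 -9.05 -0.08] | after turn [-8.36 -9.05 -0.24] q7 -0.86 w 0.085 F [-0.4  0.2 -0.9]
```

View pics/top9.png

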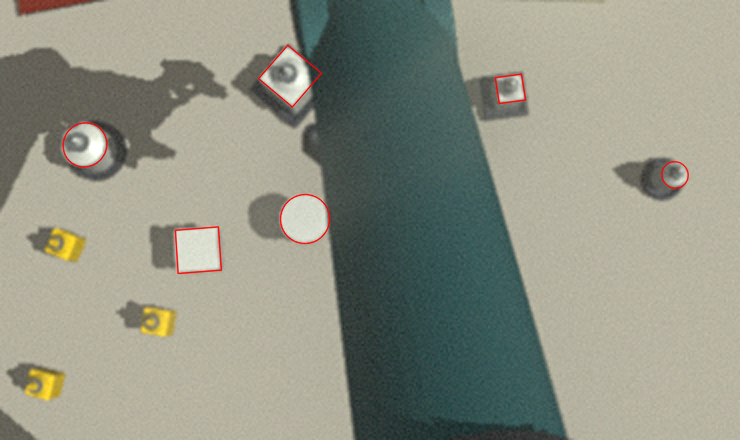

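View pics/s25.png

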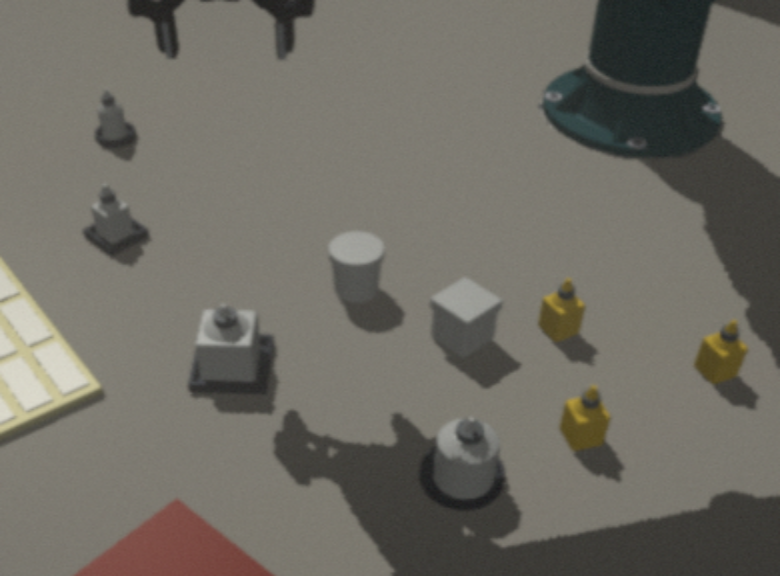

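All four stand upright in their holders, and the cup and jar lie on their original outlines. I'll let the arm settle, then hand in.

```bash
python3 -m handwheel '[[[0,0,0,0,0,0,8.5],[0,0,0,0,0,0,8.5],[0,0,0,0,0,0,8.5],[0,0,0,0,0,0,8.5]]]'
python3 -c "
from bench import ctrl
print(ctrl.hand_in())"
```

```text
time_s: 40.0
ee_pos: [0.5721, 0.0132, 0.2428]
ee_rot: [-0.006, 0.899, 0.437, -0.008]
force: [0.1, 0.2, 0.0]
grip_width: 0.0853
the job is handed in; nothing more can be done
None
```

All four white dropper bottles are standing in the holder of their own shape and size. I handed the job in at about 40 s of the 109 s allowed; no verdict came back.

**Last checks:** In the final wrist, top and scene pictures, all four stand upright in their recesses and match the outlines drawn at the measured holder centres to within a few mm. The cup and jar lie on their original outlines, and the gripper was open and clear. I judged this from pictures only. I didn't measure tilt or seating height directly, but each bottle was lowered to its computed floor height before release.

**What disagreed:**
- **Fingertip height:** The pictures put the fingertips about 25–30 mm farther back than the TCP description implies. My first close on the small square bottle therefore closed on nothing but its collar (20 mm opening). I reopened, went lower and gripped its body at 29.5 mm.
- **Large round grip:** For the same reason this bottle was probably held high, near its shoulder (46.7 mm opening on a 50 mm body), but it went in upright.
- **Holder positions:** My first top-camera estimates for some holders were up to about 6 mm off because of shadows. I corrected them with close wrist pictures before placing.

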